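Index a trophy round for its catalogue views

ROBOT

A 7-joint arm with a two-finger parallel gripper is mounted at the origin on the work surface. World frame = base frame: x ahead of the robot, y to its left, z up, the work surface at z = 0. Lengths are in m, angles in rad, forces in N, time in s.
With the tool pointing down it reaches from about 0.35 to 0.775 m from the base axis. Payload 3.1 kg.
Tool frame: the origin (TCP) lies on the centre line of the jaws, within the pads' length; the fingertips stand 17 mm ahead of it and the grasp point (between the pads) lies 2 mm behind it; z points along the fingers, y is the direction in which the jaws open and shut (so a half turn about z gives the same grasp; the last joint's range is limited). The gripper opens to 85 mm and grips with 20 to 120 N. Pads are 22 mm wide; open, the fingers measure 114 mm over their backs; the gripper's body (76 mm by 85 mm) begins 54 mm behind the grasp point. The pads swing forward as they close: fully open they stand 13 mm farther back than shut.
Start: joints at [1.064, 0.311, 0.014, 1.512, -0.004, 1.319, -0.027], TCP at [0.247, -0.492, 0.21] pointing down, gripper open.
Joint ranges: [-2.7, 2.7], [-0.3, 1.91], [-1.27, 1.3], [0.12, 2.57], [-1.44, 4.58], [0.2, 2.03], [-3.05, 3.05]. Speed limits (rad/s): [2.79, 2.79, 3.14, 3.14, 3.14, 3.14, 3.14].

INTERFACE

Orientations are given as a unit quaternion [w, x, y, z].
In Python, from bench import state, snapshot, camera_info, finish_job, spot_in, spot_point gives the robot as it stands.
- The arm moves only by the tool step_arm, never from a script. Its argument "motion" is a list of rows, each an object of numbers: "jaw": the gripper command: -1 is shut, 1 is fully open, values between are in proportion; "x", "y", "z": the shift along the tool's x, y, z scaled (see below); "yaw": the turn about the tool's z scaled (see below). In form: [{"jaw": .., "x": .., "y": .., "z": .., "yaw": ..}, ...]. A call has 1 to 8 rows; each row shifts and turns the commanded pose from where the row before left it, along the tool's axes as they then stand; what a row does not reach is not made up. The controller multiplies each number of a shift by 0.03 m and each number of a turn by 0.08 rad. A row lasts 1/12 s, in which the tool goes at most 41.7 mm and 7.16 degrees, less where a joint would pass 70% of its speed; a pose out of reach is approached as far as the arm can. A call with a number of a shift or a turn outside -1 to 1 is refused whole. A call with a gripper value outside its range is refused whole. The fingers move at their own pace and stop on an object; "grip_force" is the grip in N (left out, the last holds). Time passes only in rows, so rows that do not move let the fingers close. It gives the time, the measured TCP pose, the force and the opening at its end, in the units of the state.
- state(): the state, without advancing time (a new reading comes with each control period).
- snapshot(name): name is "scene" or "side" or "wrist"; returns (picture, depth): 384x512x3 uint8, red, green, blue; 384x512 float32, m along the optical axis (not along the pixel's ray), 0 where there is no reading.
- camera_info(name): a dict with "mtx" (3x3 intrinsics, pixels), "dist_coeffs" ([k1, k2, p1, p2, k3] as OpenCV has them; the pictures are not rectified), "eye" and "attitude" of the camera in the world; the wrist camera has in their place "tool_from_camera" (4x4, takes a point from camera to tool coordinates, whose origin is the TCP and whose axes are the flange's). Camera axes: x right, y up, looking along -z (the intrinsics and any distortion apply to the point x, -y, -z); pixel columns grow to the right and rows downward; lengths in m; the calibration is good to about 2 mm. A picture is of the moment at which its call begins: read the wrist's pose just before it. camera_info takes no time and is no camera call.
- finish_job(): hands the job in, once; it reports no verdict.
Trained networks look in the newest picture that a camera, given by its name, has taken for a name from the list of things; names that differ only in an ending like _2 or _b are one class to them, and where a whole thing is asked for, a point or a joint stands for the part that bears it (a point fixed in the world has none). Each returns a list of dicts, best first, with "conf" (0 to 1); they miss things now and then, are a little off and sometimes report something else, mostly with a low value. They report only what shows in the picture. A call takes as long as a camera call. They do not tell look-alikes from the thing itself.
- spot_in(camera, query): "position" ([x, y, z] in m, in the coordinates of the camera as it stood for that picture, good to about 4 mm: the middle of the surface that is visible of it).
- spot_point(camera, query): "position" ([x, y, z] in m, in the coordinates of the camera as it stood for that picture, good to about 4 mm: a listed point, or the origin of a listed thing).
The state is a dict: "clock": time; "joints": joint angles; "joint_vel": joint speeds; "joint_torque": joint torques, N m; "tcp_pos": TCP position; "ee_rot": TCP orientation; "ft_force": force on the tool from outside, world axes, zero at the start; "moment": the same for the moment, N m; "grip_width": finger opening in m.
Only numpy, scipy, OpenCV 4.12 (cv2) and the standard library are available. Lean on these libraries where they do the work, as an engineer would, in place of code of your own. Each camera call takes 0.05 s, during which the arm holds its last target.

TASK

Stand the two-handled trophy cup upright in the shallow round recess of the turntable and let go of it. Then take the knob's grip bar and turn it clockwise from its starting stop, pausing for about a second on the first click and on the second, on to the third click, so the cup shows all four sides to the mark; never run past the third stop. Leave the other pieces where they are, and finish while still gripping the knob at the third stop.

Things in the scene. Friction and masses are not known exactly. Their poses are not given: they have to be found in the camera images.
- trophy: Loose brass two-handled trophy cup, wooden foot, 0.24 to 0.5 kg, 125 mm tall, among other pieces on the robot's left. Origin: centre of its underside. Foot 64 mm diameter, thin stem; the cup is a straight cylinder 54 mm in diameter from 70 to 108 mm above the origin under a small lid. Handles along its own +y and -y, out to 46 mm from the axis, 65 to 106 mm high; grip the cup across its own x.
- stand: Fixed grey indexing stand, 130 mm (x) by 310 mm (y), housing top 50 mm above the bench. Origin: centre of its underside. The knob's axis is at its y = -90 mm, the turntable's axis at its y = +90 mm. A white line on the housing at the turntable's -x side is the mark.
- seat (a point): Centre of the floor of the turntable's round recess, 60 mm above the bench. Recess about 76 mm in diameter, with a rim 5 mm high and 7 mm thick. The turntable is geared to the knob: a quarter turn clockwise for each click, carrying what stands on it; it does not turn freely by itself.
- knob_grip (a point): Point on the knob's vertical axis inside its upright black grip bar, 86 mm above the bench, the height to grip; its axes turn with the bar. Bar 50 mm long (x), 14 mm thick (y), from 64 to 98 mm above the bench; its -x end is pointed, with a white line on top. Below it a 60 mm black disc. At the start it rests at the first and longest of six white scale marks, the bar along the stand's x.
- knob (a joint): Knob angle in rad: 0 at the starting stop, growing clockwise as seen from above. It clicks into a stop every 25 degrees (0.436 rad): 0.436, 0.873, 1.309 (third), 1.745, 2.182 (end). Between stops it resists with up to about 0.12 N m, half way to the next stop it goes over and pulls itself in.
- jar: Bystander: amber glass jar with a steel cap, 72 mm diameter, 95 mm tall; origin at the centre of its underside.
- canister: Bystander: white lidded canister, 72 mm diameter, 100 mm tall; origin at the centre of its underside.
- mug: Bystander: terracotta mug, 76 mm diameter, 85 mm tall; origin at the centre of its underside.
There are look-alikes about, which are no part of the job. Leave any red or turquoise look-alike of the trophy alone.

How it is judged:
On the way, in this order (a step that is already met when the one before it is completed fails the run):
1. the trophy stands upright in the turntable's recess, released, with the knob still at its starting stop (horizontal distance between trophy and seat below 0.009 m and z of trophy in the frame of seat below 0.003 m and angle between trophy's own z axis and vertical below 0.06 rad and linear speed of trophy below 0.03 m/s and contact force between the arm and trophy below 0.1 N and value of joint knob below 0.15 rad), for 0.2 s.
2. the knob rests on the first click (value of joint knob between 0.306 and 0.566 rad and velocity of joint knob between -0.25 and 0.25 rad/s), for 0.4 s.
3. the knob rests on the second click (value of joint knob between 0.743 and 1.003 rad and velocity of joint knob between -0.25 and 0.25 rad/s), for 0.4 s.
At the end, for the whole second after the job is handed in: The knob is at rest on its third click (within 0.12 rad of 1.309), the fingers still grip its bar with more than 2 N, and the trophy stands upright, untouched, in the turntable's recess (within 9 mm of the centre, on its floor) (value of joint knob between 1.189 and 1.429 rad and velocity of joint knob between -0.1 and 0.1 rad/s and contact force between the fingers and knob_c1 above 2 N and distance between the grasp point and knob_grip below 0.03 m and horizontal distance between trophy and seat below 0.009 m and z of trophy in the frame of seat below 0.003 m and angle between trophy's own z axis and vertical below 0.06 rad and linear speed of trophy below 0.03 m/s and contact force between the arm and trophy below 0.1 N); the arm keeps its last pose, push and grip.
It fails at once if the knob is turned past the third stop, half way to the fourth (value of joint knob above 1.527 rad).
It fails at once if the jar is moved more than 20 mm (distance of jar from where it was at the start of the episode above 0.02 m).
It fails at once if the canister is moved more than 20 mm (distance of canister from where it was at the start of the episode above 0.02 m).
It fails at once if the mug is moved more than 20 mm (distance of mug from where it was at the start of the episode above 0.02 m).
It also fails if it takes over 67 s, if anything falls off the work surface, if the arm or the gripper's body presses on something with over 40 N, if the wrist force passes 120 N, or if a joint passes its speed limit or range.

## Working session

There is one attempt and no reset: what is moved stays moved. The work goes in short steps, Python scripts to look and compute and a tool call to move; the robot and the scene stay as the last step left them, time stands still between calls to the robot, and variables do not carry over. Pictures are saved under pics/ and viewed, and the job is handed in when it is done.

Besides the shell and the picture viewer there is one more tool, called after "Call:" by a JSON object that holds its "op" and its "data", one argument or row to a line. step_arm: Moves the arm, as the interface text tells. Its arguments: {"type":"object","properties":{"motion":{"type":"array"},"grip_force":{"type":"number"}},"required":["motion"]}

```bash
ls; mkdir -p pics; cat > h.py <<'E'
import numpy as np, cv2, json
from bench import *
from scipy.spatial.transform import Rotation as R
def rot(q): return R.from_quat([q[1],q[2],q[3],q[0]]).as_matrix()
def campose(name,st=None):
    ci=camera_info(name)
    if 'eye' in ci:
        a=np.array(ci['attitude']); A=a if a.shape==(3,3) else rot(a)
        T=np.eye(4);T[:3,:3]=A;T[:3,3]=ci['eye'];return T,ci
    T=np.eye(4);T[:3,:3]=rot(st['ee_rot']);T[:3,3]=st['tcp_pos']
    return T@np.array(ci['tool_from_camera']),ci
def snap(name,f):
    st=state();p,d=snapshot(name);T,ci=campose(name,st)
    cv2.imwrite('pics/%s.png'%f,p[:,:,::-1]); np.savez('pics/%s.npz'%f,p=p,d=d,T=T)
    return p,d,T,ci
def px2w(T,ci,d,u,v,depth=None):
    z=d[int(v),int(u)] if depth is None else depth
    q=cv2.undistortPoints(np.array([[[u,v]]],float),np.array(ci['mtx']),np.array(ci['dist_coeffs']))[0,0]
    return (T@np.array([q[0]*z,-q[1]*z,-z,1]))[:3]
def cloud(T,ci,d):
    h,w=d.shape;uu,vv=np.meshgrid(np.arange(w),np.arange(h))
    q=cv2.undistortPoints(np.stack([uu,vv],-1).reshape(-1,1,2).astype(float),np.array(ci['mtx']),np.array(ci['dist_coeffs'])).reshape(h,w,2)
    P=np.stack([q[...,0]*d,-q[...,1]*d,-d],-1)
    return P@T[:3,:3].T+T[:3,3]
def w2px(T,ci,P):
    P=np.atleast_2d(P); c=(P-T[:3,3])@T[:3,:3]; c=c*[1,-1,-1]
    return cv2.projectPoints(c,np.zeros(3),np.zeros(3),np.array(ci['mtx']),np.array(ci['dist_coeffs']))[0].reshape(-1,2)
E
python3 - <<'E'
from h import *
np.set_printoptions(precision=4,suppress=True)
print(state())
for n in ['scene','side','wrist']:
    p,d,T,ci=snap(n,n+'0'); print(n,ci); 
    for q in ['trophy','stand','seat','knob_grip','jar','canister','mug']:
        try:
            for r in spot_point(n,q): print(q,round(r['conf'],2),(T@np.r_[r['position'],1])[:3])
        except Exception as e: print(q,e)
E
```

```text
pics
{'clock': 0.0, 'joints': array([ 1.0643,  0.3117,  0.014 ,  1.5131, -0.0044,  1.3192, -0.0272]), 'joint_vel': array([ 0.0015,  0.0008,  0.0016,  0.0014, -0.0017,  0.0016,  0.0011]), 'joint_torque': array([ -0.0004, -37.9914,   0.1456, -23.0589,   0.0121,   0.0136,
         0.    ]), 'tcp_pos': array([ 0.2462, -0.491 ,  0.2093]), 'ee_rot': array([-0.0011,  0.9731,  0.2304, -0.0003]), 'ft_force': array([ 0.5591, -0.7373, -0.4252]), 'moment': array([ 0.0075, -0.0287,  0.0379]), 'grip_width': 0.08513747309594825}
scene {'mtx': array([[459.6724,   0.    , 249.4402],
       [  0.    , 459.6724, 189.7483],
       [  0.    ,   0.    ,   1.    ]]), 'dist_coeffs': array([-0.0715,  0.    ,  0.    ,  0.    ,  0.    ]), 'eye': array([1.1351, 0.82  , 1.0734]), 'attitude': array([0.259 , 0.1074, 0.3634, 0.8884])}
trophy 0.86 [ 0.6487  0.1981 -0.0026]
trophy 0.84 [ 0.786   0.216  -0.0034]
trophy 0.78 [ 0.6899  0.0391 -0.0019]
trophy 0.73 [ 0.6892  0.3169 -0.0014]
stand 0.79 [ 0.5265 -0.099  -0.0028]
seat 0.8 [ 0.5378 -0.0092  0.058 ]
knob_grip 0.73 [ 0.5259 -0.1885  0.0879]
jar 0.8 [ 0.5297  0.
[... 591 characters left out ...]
0014]
seat 0.63 [ 0.5312 -0.0021  0.0598]
knob_grip 0.65 [ 0.5191 -0.1881  0.0829]
jar 0.96 [0.5262 0.3703 0.0007]
canister 0.88 [0.4434 0.2096 0.0014]
canister 0.71 [ 0.5282  0.3686 -0.0007]
mug 0.98 [ 0.43   -0.4089 -0.0011]
mug 0.55 [ 0.5185 -0.1857  0.0829]
wrist {'mtx': array([[273.3791,   0.    , 253.9257],
       [  0.    , 273.3791, 194.4358],
       [  0.    ,   0.    ,   1.    ]]), 'dist_coeffs': array([-0.0625,  0.    ,  0.    ,  0.    ,  0.    ]), 'tool_from_camera': array([[ 0.0016,  0.9486,  0.3164,  0.0814],
       [ 1.    , -0.0011, -0.0016,  0.0004],
       [-0.0012,  0.3164, -0.9486, -0.163 ],
       [ 0.    ,  0.    ,  0.    ,  1.    ]])}
mug 0.76 [ 0.4276 -0.4063 -0.0039]
```

View pics/scene0.png

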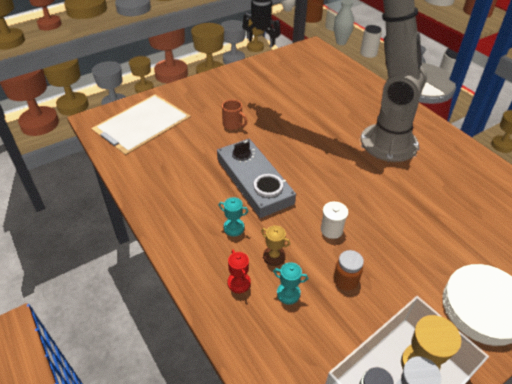

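View pics/side0.png

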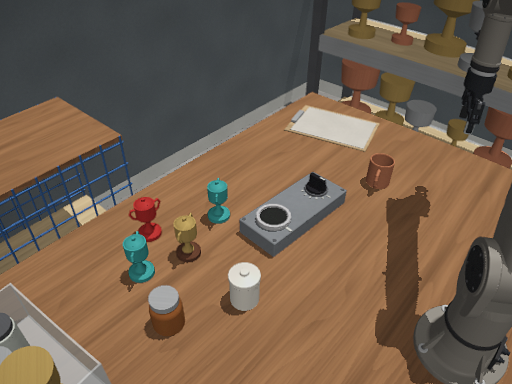

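Four cups show. In the scene picture they are turquoise at (234,216), brass with a brown foot at (275,242), red at (239,272) and turquoise at (290,282). The brass one, at (187,238) in the side picture, fits "brass, wooden foot". I'll confirm it in an enlarged crop and measure it.

```bash
cat > m.py <<'E'
from h import *
np.set_printoptions(precision=4,suppress=True)
out=[]
for n in ['scene','side']:
    z=np.load(f'pics/{n}0.npz');p,d,T=z['p'],z['d'],z['T'];ci=camera_info(n)
    C=cloud(T,ci,d); hsv=cv2.cvtColor(p,cv2.COLOR_RGB2HSV)
    m=(np.hypot(C[...,0]-.649,C[...,1]-.198)<.06)&(d>0)
    print(n,'trophy zmax',np.percentile(C[m][:,2],99.5))
    for a,b in [(.07,.108),(.03,.065),(.004,.02)]:
        s=C[m&(C[...,2]>a)&(C[...,2]<b)]; print(a,b,len(s),s.mean(0),s.min(0),s.max(0))
    s=C[m&(C[...,2]>.066)&(C[...,2]<.106)][:,:2]
    c=np.array([.649,.198]); r=np.hypot(*(s-c).T); f=s[r>.033]
    print('handle angs',np.degrees(np.arctan2(*(f-c).T[::-1])).round(), r[r>.033].round(3))
    u,v=w2px(T,ci,[.649,.198,.06])[0].astype(int); out.append(cv2.resize(p[v-50:v+50,u-50:u+50],(390,390),interpolation=cv2.INTER_CUBIC))
    # rest of bystanders
    # stand top
    m=(abs(C[...,2]-.05)<.004)&(abs(C[...,0]-.527)<.12)&(abs(C[...,1]+.095)<.2)
    s=C[m]; print('stand z',np.median(s[:,2]),len(s),cv2.minAreaRect(s[:,:2].astype(np.float32)))
    # rim
    m=(C[...,2]>.0605)&(C[...,2]<.068)&(np.hypot(C[...,0]-.533,C[...,1]+.005)<.06)
    s=C[m];
    A=np.c_[2*s[:,:2],np.ones(len(s))];x=np.linalg.lstsq(A,(s[:,:2]**2).sum(1),rcond=None)[0]; print('rim',len(s),s[:,2].max(),x[:2],np.sqrt(x[2]+x[0]**2+x[1]**2), np.median(s[:,2]))
    m=(C[...,2]>.094)&(C[...,2]<.104)&(np.hypot(C[...,0]-.522,C[...,1]+.188)<.05)
    s=C[m]; print('bar',len(s),s[:,2].max() if len(s) else 0,cv2.minAreaRect(s[:,:2].astype(np.float32)) if len(s) else 0)
cv2.imwrite('pics/crop0.png',np.hstack(out)[:,:,::-1])
E
python3 m.py
```

```text
scene trophy zmax 0.1226888988790696
0.07 0.108 262 [0.658  0.2061 0.0925] [0.6251 0.1568 0.0702] [0.6785 0.2382 0.1079]
0.03 0.065 11 [0.6531 0.1999 0.0347] [0.6477 0.1945 0.0302] [0.6571 0.2035 0.0403]
0.004 0.02 261 [0.6565 0.2048 0.0139] [0.5979 0.1565 0.004 ] [0.6879 0.2375 0.02  ]
handle angs [-70. -67. -68. -61. -59. -61. -65. -61. -61. -65. -60. -62. -61. -63.
 -62. -65. -63. -64. -65. -60. -63. -61. -62. -62. -62. -65. 113. 113.
 121. 113. 116. 111. 115. 120. 115. 115. 117. 111. 117. 110. 112. 116.
 108. 113.] [0.044 0.039 0.037 0.046 0.043 0.04  0.038 0.034 0.046 0.045 0.034 0.046
 0.043 0.04  0.043 0.041 0.043 0.041 0.038 0.039 0.037 0.039 0.037 0.034
 0.036 0.034 0.034 0.037 0.038 0.037 0.04  0.039 0.04  0.042 0.038 0.04
 0.043 0.036 0.037 0.043 0.036 0.038 0.035 0.036]
stand z 0.050123803849556836 1642 ((0.5287308692932129, -0.09540973603725433), (0.31370747089385986, 0.13266795873641968), 85.83592224121094)
rim 331 0.06799547194533417 [ 0.5363 -0.006 ] 0.03558570894116453 0.06309458017081648
bar 49 0.10304123527766429 ((0.5221413969993591, -0.18413376808166504), (0.0166
[... 442 characters left out ...]
 119. 113. 116. 118. 114. 117. 120. 115. 116. 119. 115.
 118. 119. 117. 119. 121. 114. 117. 119. 115. 120.] [0.041 0.037 0.038 0.038 0.036 0.034 0.039 0.041 0.043 0.043 0.037 0.035
 0.039 0.037 0.036 0.039 0.04  0.037 0.04  0.04  0.037 0.042 0.041 0.041
 0.043 0.041 0.04  0.045 0.044 0.041 0.044 0.041 0.038 0.041 0.04  0.037
 0.038 0.039]
stand z 0.04945814721780506 2312 ((0.525451123714447, -0.0953451544046402), (0.31305932998657227, 0.1327245831489563), 85.55925750732422)
rim 406 0.06727113250778993 [ 0.5332 -0.0047] 0.0367375745671005 0.06256915016814374
bar 63 0.10069189548508528 ((0.5194351077079773, -0.18463590741157532), (0.04744265228509903, 0.016569023951888084), 1.9090193510055542)
```

View pics/crop0.png

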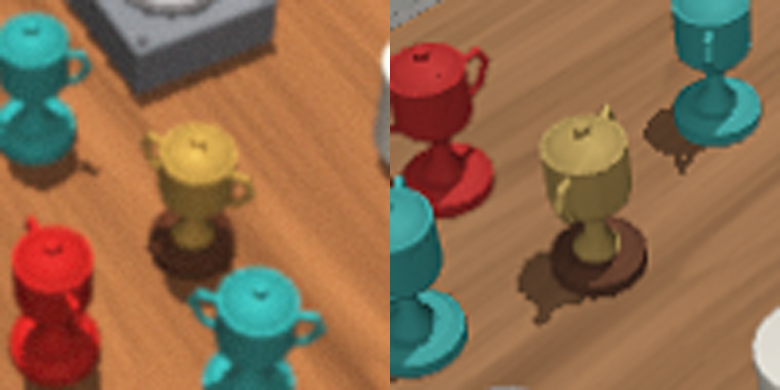

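```bash
cat > m2.py <<'E'
from h import *
from scipy.optimize import least_squares
np.set_printoptions(precision=4,suppress=True)
def bodyfit(C,m,c,rad,a,b):
    s=C[m&(C[...,2]>a)&(C[...,2]<b)][:,:2]
    r=np.hypot(*(s-c).T); s=s[abs(r-rad)<.008]
    o=least_squares(lambda x:np.hypot(s[:,0]-x[0],s[:,1]-x[1])-rad,c,loss='soft_l1',f_scale=.002)
    return o.x,len(s)
for n in ['scene','side']:
    z=np.load(f'pics/{n}0.npz');p,d,T=z['p'],z['d'],z['T'];ci=camera_info(n);C=cloud(T,ci,d)
    m=(np.hypot(C[...,0]-.649,C[...,1]-.198)<.06)&(d>0)
    print(n,'cup',bodyfit(C,m,np.array([.649,.199]),.027,.072,.106),'foot',bodyfit(C,m,np.array([.649,.199]),.032,.004,.015))
    for nm,c,r,h in [('jar',(.528,.369),.036,.095),('can',(.443,.209),.036,.1),('mug',(.430,-.408),.038,.085),('tq1',(.691,.04),.027,.106),('red',(.785,.215),.027,.106),('tq2',(.690,.318),.027,.106)]:
        mm=(np.hypot(C[...,0]-c[0],C[...,1]-c[1])<.06)&(d>0); print(nm,bodyfit(C,mm,np.array(c),r,.03 if r>.03 else .072,h-.02 if r>.03 else h))
E
python3 m2.py
```

```text
scene cup (array([0.6491, 0.1953]), 176) foot (array([0.6487, 0.1951]), 101)
jar (array([0.5268, 0.3663]), 322)
can (array([0.4435, 0.2054]), 246)
mug (array([ 0.4284, -0.4057]), 217)
tq1 (array([0.691 , 0.0409]), 172)
red (array([0.7812, 0.2166]), 160)
tq2 (array([0.6874, 0.3172]), 199)
side cup (array([0.6501, 0.1967]), 227) foot (array([0.6513, 0.196 ]), 132)
jar (array([0.5284, 0.3665]), 526)
can (array([0.4476, 0.2055]), 381)
mug (array([ 0.4273, -0.4048]), 254)
tq1 (array([0.6913, 0.0423]), 182)
red (array([0.7808, 0.2173]), 247)
tq2 (array([0.6882, 0.3177]), 230)
```

The crop confirms it: brass cup, brown foot, handles at about 116° azimuth. The cup centre is about (0.650, 0.1965) and the seat is about (0.5345, -0.0055). I'll fly over the seat first for a closer wrist look.

```bash
cat > plan.py <<'E'
import sys
from h import *
def az(st): X=rot(st['ee_rot'])[:,0]; return np.arctan2(X[1],X[0])
def plan(x,y,z,adeg,n,jaw,st=None):
    st=st or state(); p=np.array(st['tcp_pos']); a=az(st); da=(np.radians(adeg)-a+np.pi)%(2*np.pi)-np.pi
    st_=np.array([x,y,z])-p; rows=[]
    yw=round(-da/n/.08,2)
    for i in range(n):
        # shift frame = attitude at row start
        rem=np.array([x,y,z])-p; s=rem/(n-i)
        l=np.round(np.array([s[0]*np.cos(a)+s[1]*np.sin(a), s[0]*np.sin(a)-s[1]*np.cos(a), -s[2]])/.03,2)
        rows.append(dict(jaw=jaw,x=l[0],y=l[1],z=l[2],yaw=yw))
        l=l*.03; p=p+np.array([l[0]*np.cos(a)+l[1]*np.sin(a), l[0]*np.sin(a)-l[1]*np.cos(a), -l[2]]); a-=yw*.08
    print('from',np.round(st['tcp_pos'],4),round(np.degrees(az(st)),2),'tilt',rot(st['ee_rot'])[:,2].round(4))
    for i in range(0,n,8): print('[' + ','.join('{"jaw":%g,"x":%g,"y":%g,"z":%g,"yaw":%g}'%tuple(r.values()) for r in rows[i:i+8])+']')
if __name__=='__main__':
    v=[float(q) for q in sys.argv[1:]]; plan(*v[:4],int(v[4]),v[5])
E
python3 plan.py .5 -.02 .24 86 24 1
```

```text
from [ 0.2466 -0.4916  0.2104] 26.63 tilt [-0. -0. -1.]
[{"jaw":1,"x":0.61,"y":-0.43,"z":-0.04,"yaw":-0.54},{"jaw":1,"x":0.63,"y":-0.4,"z":-0.04,"yaw":-0.54},{"jaw":1,"x":0.64,"y":-0.37,"z":-0.04,"yaw":-0.54},{"jaw":1,"x":0.66,"y":-0.35,"z":-0.04,"yaw":-0.54},{"jaw":1,"x":0.67,"y":-0.32,"z":-0.04,"yaw":-0.54},{"jaw":1,"x":0.69,"y":-0.29,"z":-0.04,"yaw":-0.54},{"jaw":1,"x":0.7,"y":-0.26,"z":-0.04,"yaw":-0.54},{"jaw":1,"x":0.71,"y":-0.23,"z":-0.04,"yaw":-0.54}]
[{"jaw":1,"x":0.72,"y":-0.2,"z":-0.04,"yaw":-0.54},{"jaw":1,"x":0.72,"y":-0.16,"z":-0.04,"yaw":-0.54},{"jaw":1,"x":0.73,"y":-0.13,"z":-0.04,"yaw":-0.54},{"jaw":1,"x":0.74,"y":-0.1,"z":-0.04,"yaw":-0.54},{"jaw":1,"x":0.74,"y":-0.07,"z":-0.04,"yaw":-0.54},{"jaw":1,"x":0.74,"y":-0.04,"z":-0.04,"yaw":-0.54},{"jaw":1,"x":0.74,"y":-0.01,"z":-0.04,"yaw":-0.54},{"jaw":1,"x":0.74,"y":0.03,"z":-0.04,"yaw":-0.54}]
[{"jaw":1,"x":0.74,"y":0.06,"z":-0.04,"yaw":-0.54},{"jaw":1,"x":0.74,"y":0.09,"z":-0.04,"yaw":-0.54},{"jaw":1,"x":0.73,"y":0.12,"z":-0.04,"yaw":-0.54},{"jaw":1,"x":0.73,"y":0.15,"z":-0.05,"yaw":-0.54},{"jaw":1,"x":0.72,"y":0.19,"z":-0.04,"yaw":-0.54},{"jaw":1,"x":0.71,"y":0.22,"z":-0.05,"yaw":-0.54},{"jaw":1,"x":0.7,"y":0.24,"z":-0.04,"yaw":-0.54},{"jaw":1,"x":0.69,"y":0.28,"z":-0.05,"yaw":-0.54}]
```

Call:
{"op": "step_arm", "data": {
  "motion": [
    {"jaw":1,"x":0.61,"y":-0.43,"z":-0.04,"yaw":-0.54},
    {"jaw":1,"x":0.63,"y":-0.4,"z":-0.04,"yaw":-0.54},
    {"jaw":1,"x":0.64,"y":-0.37,"z":-0.04,"yaw":-0.54},
    {"jaw":1,"x":0.66,"y":-0.35,"z":-0.04,"yaw":-0.54},
    {"jaw":1,"x":0.67,"y":-0.32,"z":-0.04,"yaw":-0.54},
    {"jaw":1,"x":0.69,"y":-0.29,"z":-0.04,"yaw":-0.54},
    {"jaw":1,"x":0.7,"y":-0.26,"z":-0.04,"yaw":-0.54},
    {"jaw":1,"x":0.71,"y":-0.23,"z":-0.04,"yaw":-0.54}
  ]
}}

```text
clock: 1.87
tcp_pos: [0.332, -0.332, 0.2202]
ee_rot: [0.0, 0.918, 0.396, 0.0]
ft_force: [-0.1, -0.3, 0.8]
grip_width: 0.0853
```

Call:
{"op": "step_arm", "data": {
  "motion": [
    {"jaw":1,"x":0.72,"y":-0.2,"z":-0.04,"yaw":-0.54},
    {"jaw":1,"x":0.72,"y":-0.16,"z":-0.04,"yaw":-0.54},
    {"jaw":1,"x":0.73,"y":-0.13,"z":-0.04,"yaw":-0.54},
    {"jaw":1,"x":0.74,"y":-0.1,"z":-0.04,"yaw":-0.54},
    {"jaw":1,"x":0.74,"y":-0.07,"z":-0.04,"yaw":-0.54},
    {"jaw":1,"x":0.74,"y":-0.04,"z":-0.04,"yaw":-0.54},
    {"jaw":1,"x":0.74,"y":-0.01,"z":-0.04,"yaw":-0.54},
    {"jaw":1,"x":0.74,"y":0.03,"z":-0.04,"yaw":-0.54}
  ]
}}

```text
clock: 2.53
tcp_pos: [0.416, -0.175, 0.2298]
ee_rot: [0.0, 0.836, 0.548, -0.0]
ft_force: [0.6, -0.7, 0.9]
grip_width: 0.0855
```

Call:
{"op": "step_arm", "data": {
  "motion": [
    {"jaw":1,"x":0.74,"y":0.06,"z":-0.04,"yaw":-0.54},
    {"jaw":1,"x":0.74,"y":0.09,"z":-0.04,"yaw":-0.54},
    {"jaw":1,"x":0.73,"y":0.12,"z":-0.04,"yaw":-0.54},
    {"jaw":1,"x":0.73,"y":0.15,"z":-0.05,"yaw":-0.54},
    {"jaw":1,"x":0.72,"y":0.19,"z":-0.04,"yaw":-0.54},
    {"jaw":1,"x":0.71,"y":0.22,"z":-0.05,"yaw":-0.54},
    {"jaw":1,"x":0.7,"y":0.24,"z":-0.04,"yaw":-0.54},
    {"jaw":1,"x":0.69,"y":0.28,"z":-0.05,"yaw":-0.54}
  ]
}}

```text
clock: 3.2
tcp_pos: [0.5001, -0.0179, 0.2403]
ee_rot: [0.0, 0.73, 0.684, -0.0]
ft_force: [0.7, 0.0, 0.5]
grip_width: 0.0854
```

Call:
{"op": "step_arm", "data": {
  "motion": [
    {"jaw":1,"x":0,"y":0,"z":0,"yaw":0},
    {"jaw":1,"x":0,"y":0,"z":0,"yaw":0}
  ]
}}

```text
clock: 3.37
tcp_pos: [0.5001, -0.0174, 0.2402]
ee_rot: [-0.0, 0.729, 0.684, 0.0]
ft_force: [-0.8, -0.5, 0.5]
grip_width: 0.0856
```

```bash
cat > m3.py <<'E'
from h import *
import sys
np.set_printoptions(precision=4,suppress=True)
f=sys.argv[1]
p,d,T,ci=snap('wrist',f); C=cloud(T,ci,d); st=state()
print(st['clock'],st['tcp_pos'],st['joints'],st['ft_force'],st['grip_width'])
m=(np.abs(C[...,2]-.05)<.004)&(abs(C[...,0]-.527)<.12)&(abs(C[...,1]+.095)<.2); s=C[m]
print('stand',len(s),np.median(s[:,2]),cv2.minAreaRect(s[:,:2].astype(np.float32)))
c=np.array([.5345,-.0055]);rr=np.hypot(C[...,0]-c[0],C[...,1]-c[1])
for a,b in [(.063,.069)]:
    s=C[(C[...,2]>a)&(C[...,2]<b)&(rr<.055)&(rr>.03)]; A=np.c_[2*s[:,:2],np.ones(len(s))];x=np.linalg.lstsq(A,(s[:,:2]**2).sum(1),rcond=None)[0]; print('rim',len(s),np.median(s[:,2]),x[:2],np.sqrt(x[2]+x[0]**2+x[1]**2))
s=C[(rr<.03)]; print('floor',len(s),np.median(s[:,2]) if len(s) else 0)
s=C[(C[...,2]>.094)&(C[...,2]<.104)&(np.hypot(C[...,0]-.521,C[...,1]+.185)<.05)]; print('bar',len(s),np.median(s[:,2]) if len(s) else 0,cv2.minAreaRect(s[:,:2].astype(np.float32)) if len(s) else 0)
E
python3 m3.py w1
```

```text
3.4167 [ 0.4997 -0.0193  0.24  ] [ 0.414   0.2293 -0.5004  1.5738  0.1122  1.3676 -0.1651] [-0.2637 -0.5834 -0.9666] 0.08553347943682864
stand 12757 0.049641391884289565 ((0.529049813747406, -0.09812995791435242), (0.3098302483558655, 0.13074658811092377), 85.77005767822266)
rim 1168 0.06452074700393409 [ 0.5355 -0.0078] 0.04200412173143682
floor 14333 0.3370134616608731
bar 348 0.09740915752493903 ((0.5217282176017761, -0.18636223673820496), (0.015293975360691547, 0.04928458482027054), 86.575439453125)
```

View pics/w1.png

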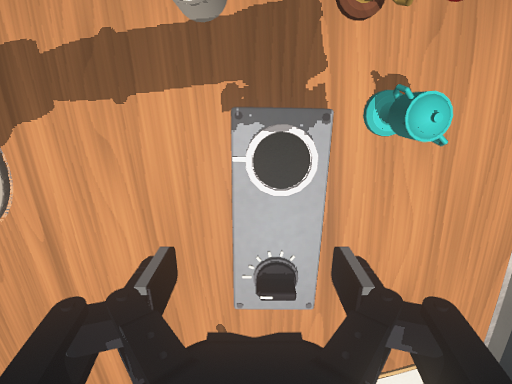

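The wrist view shows the recess centred at (282,160), the knob bar at about (276,285), its pointer on the first long mark, and a turquoise cup at (428,115). The rim centre comes out at (0.5355, -0.0078). Next I'll go over the trophy.

```bash
python3 plan.py .65 .1965 .22 116 8 1
```

```text
from [ 0.4997 -0.0193  0.24  ] 86.16 tilt [-5.e-04 -6.e-04 -1.e+00]
[{"jaw":1,"x":0.94,"y":0.56,"z":0.08,"yaw":-0.81},{"jaw":1,"x":0.9,"y":0.62,"z":0.08,"yaw":-0.81},{"jaw":1,"x":0.86,"y":0.68,"z":0.08,"yaw":-0.81},{"jaw":1,"x":0.81,"y":0.74,"z":0.09,"yaw":-0.81},{"jaw":1,"x":0.76,"y":0.79,"z":0.08,"yaw":-0.81},{"jaw":1,"x":0.71,"y":0.83,"z":0.09,"yaw":-0.81},{"jaw":1,"x":0.66,"y":0.88,"z":0.08,"yaw":-0.81},{"jaw":1,"x":0.59,"y":0.92,"z":0.09,"yaw":-0.81}]
```

Call:
{"op": "step_arm", "data": {
  "motion": [
    {"jaw":1,"x":0.94,"y":0.56,"z":0.08,"yaw":-0.81},
    {"jaw":1,"x":0.9,"y":0.62,"z":0.08,"yaw":-0.81},
    {"jaw":1,"x":0.86,"y":0.68,"z":0.08,"yaw":-0.81},
    {"jaw":1,"x":0.81,"y":0.74,"z":0.09,"yaw":-0.81},
    {"jaw":1,"x":0.76,"y":0.79,"z":0.08,"yaw":-0.81},
    {"jaw":1,"x":0.71,"y":0.83,"z":0.09,"yaw":-0.81},
    {"jaw":1,"x":0.66,"y":0.88,"z":0.08,"yaw":-0.81},
    {"jaw":1,"x":0.59,"y":0.92,"z":0.09,"yaw":-0.81}
  ]
}}

```text
clock: 4.08
tcp_pos: [0.6517, 0.1945, 0.2196]
ee_rot: [0.001, 0.532, 0.847, -0.001]
ft_force: [0.8, -0.2, 0.8]
grip_width: 0.0855
```

Call:
{"op": "step_arm", "data": {
  "motion": [
    {"jaw":1,"x":0,"y":0,"z":0,"yaw":0},
    {"jaw":1,"x":0,"y":0,"z":0,"yaw":0}
  ]
}}

```text
clock: 4.25
tcp_pos: [0.6502, 0.1961, 0.2178]
ee_rot: [-0.001, 0.531, 0.847, -0.001]
ft_force: [0.9, -0.6, 0.8]
grip_width: 0.0855
```

```bash
python3 - <<'E'
from h import *
from plan import az
np.set_printoptions(precision=4,suppress=True)
st=state();p,d,T,ci=snap('wrist','w2');C=cloud(T,ci,d);print(st['tcp_pos'],np.degrees(az(st)))
m=(np.hypot(C[...,0]-.65,C[...,1]-.1965)<.06)&(d>0)
s=C[m];print(len(s),[np.percentile(s[:,2],q) for q in (90,98,99.8)])
h,e=np.histogram(s[:,2],np.arange(0,.13,.005));print(h)
from scipy.optimize import least_squares
# lid top outline
s=C[m&(C[...,2]>.104)&(C[...,2]<.118)][:,:2];(c,r)=cv2.minEnclosingCircle(s.astype(np.float32)[np.hypot(*(s-[.65,.1965]).T)<.034]);print('lid',len(s),c,r,s.mean(0))
s=C[m&(C[...,2]>.08)&(C[...,2]<.107)][:,:2];f=s[np.hypot(*(s-[.65,.1965]).T)>.034];print('handle',np.sort(np.degrees(np.arctan2(*(f-[.65,.1965]).T[::-1])).round()))
E
```

```text
[0.6502 0.1961 0.2178] 115.81891947954128
29448 [np.float64(0.32935615175059924), np.float64(0.3347536598839665), np.float64(0.3362148542075503)]
[824  17 227 222   0   0   0   0   0   0   0   0   0   1  29  25  28  31
  41  51 158 714 597 624  82]
lid 1959 (0.6483315229415894, 0.19593176245689392) 0.03365141153335571 [0.6492 0.1964]
handle [-70. -70. -70. -69. -69. -69. -69. -68. -68. -68. -68. -68. -67. -67.
 -66. -66. -66. -66. -66. -66. -66. -66. -64. -64. -64. -64. -64. -64.
 -64. -64. -63. -63. -63. -63. -63. -63. -63. -61. -61. -61. -61. -61.
 -61. -61. 113. 113. 113. 113. 113. 113. 113. 113. 113. 114. 115. 115.
 115. 115. 115. 115. 115. 115. 115. 115. 116. 116. 116. 116. 116. 116.
 116. 116. 116. 116. 116. 118. 118. 118. 118. 118. 118. 118. 118. 118.
 118. 118. 119. 119. 119. 119. 119. 119. 119. 119. 119. 119. 120. 120.
 121. 121. 121. 121. 121. 121. 121. 121. 121.]
```

View pics/w2.png

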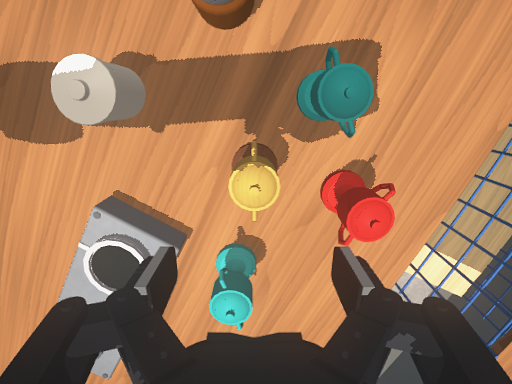

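The brass cup sits at (255,187), centred between the jaws, with its handles running along the tool's x. Red (370,220), turquoise (232,305) and turquoise (345,92) are clear of the fingers. I'll descend and grip.

Call:
{"op": "step_arm", "data": {
  "motion": [
    {"jaw":1,"x":0,"y":0,"z":0.8,"yaw":0},
    {"jaw":1,"x":0,"y":0,"z":1,"yaw":0},
    {"jaw":1,"x":0,"y":0,"z":1,"yaw":0},
    {"jaw":1,"x":0,"y":0,"z":0.9,"yaw":0},
    {"jaw":1,"x":0,"y":0,"z":0.5,"yaw":0},
    {"jaw":1,"x":0,"y":0,"z":0.26,"yaw":0},
    {"jaw":1,"x":0,"y":0,"z":0,"yaw":0},
    {"jaw":1,"x":0,"y":0,"z":0,"yaw":0}
  ]
}}

```text
clock: 4.97
tcp_pos: [0.6514, 0.1938, 0.0875]
ee_rot: [0.001, 0.533, 0.846, 0.0]
ft_force: [0.2, 0.2, 0.9]
grip_width: 0.0857
```

Call:
{"op": "step_arm", "data": {
  "motion": [
    {"jaw":0,"x":0,"y":0,"z":0,"yaw":0},
    {"jaw":-0.5,"x":0,"y":0,"z":0,"yaw":0},
    {"jaw":-1,"x":0,"y":0,"z":0,"yaw":0},
    {"jaw":-1,"x":0,"y":0,"z":0,"yaw":0},
    {"jaw":-1,"x":0,"y":0,"z":0,"yaw":0},
    {"jaw":-1,"x":0,"y":0,"z":0,"yaw":0},
    {"jaw":-1,"x":0,"y":0,"z":0,"yaw":0},
    {"jaw":-1,"x":0,"y":0,"z":0,"yaw":0}
  ],
  "grip_force": 35
}}

```text
clock: 5.63
tcp_pos: [0.6507, 0.1953, 0.0883]
ee_rot: [0.0, 0.532, 0.847, 0.0]
ft_force: [-1.3, -0.7, 6.5]
grip_width: 0.0396
```

```bash
python3 - <<'E'
from h import *
st=state();print(st)
p,d,T,ci=snap('wrist','w3');p,d,T,ci=snap('scene','s3')
E
```

```text
{'clock': 5.6333, 'joints': array([ 0.00884606,  0.72786633, -0.57855858,  1.26546728,  0.39297898,
        1.25845307, -0.12212638]), 'joint_vel': array([-0.00020381,  0.00079807,  0.00308235, -0.00097467, -0.00066353,
        0.00174269,  0.00048512]), 'joint_torque': array([-3.79843405e-01, -4.78713298e+01, -7.71269381e+00, -2.01351643e+01,
        1.00830188e-01, -1.09876290e+00,  4.76903115e-04]), 'tcp_pos': array([0.65073434, 0.19533106, 0.08828122]), 'ee_rot': array([4.43373416e-04, 5.31869137e-01, 8.46826440e-01, 6.96291971e-05]), 'ft_force': array([-1.29044988, -0.65565194,  6.5009152 ]), 'moment': array([-0.28551456,  0.59059064, -0.04310353]), 'grip_width': 0.03961413567257073}
```

View pics/w3.png

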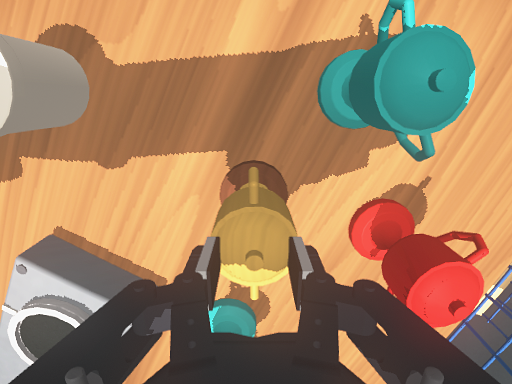

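View pics/s3.png

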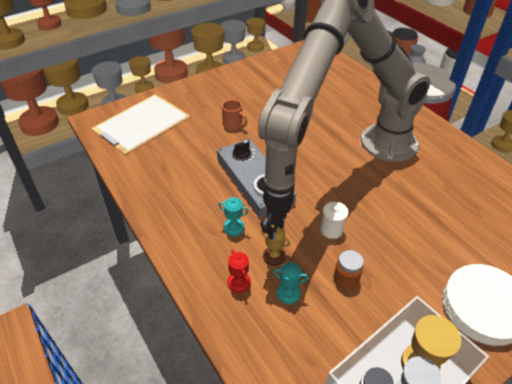

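The opening reads 39.6 mm where I expected 54 mm. Before lifting I need to see what the pads are on.

```bash
python3 - <<'E'
from h import *
np.set_printoptions(precision=4,suppress=True)
p,d,T,ci=snap('side','i3')
st=state();print(st['clock'],st['grip_width'],st['ft_force'])
u,v=w2px(T,ci,[.65,.196,.08])[0].astype(int);c1=cv2.resize(p[v-45:v+45,u-45:u+45],(390,390),interpolation=cv2.INTER_CUBIC)
z=np.load('pics/s3.npz');ci2=camera_info('scene');u,v=w2px(z['T'],ci2,[.65,.196,.08])[0].astype(int);c2=cv2.resize(z['p'][v-45:v+45,u-45:u+45],(390,390),interpolation=cv2.INTER_CUBIC)
cv2.imwrite('pics/crop3.png',np.hstack([c2,c1])[:,:,::-1])
z=np.load('pics/w3.npz');cw=camera_info('wrist');C=cloud(z['T'],cw,z['d']);Tt=z['T']@np.linalg.inv(np.array(cw['tool_from_camera']))
hsv=cv2.cvtColor(z['p'],cv2.COLOR_RGB2HSV)
m=(np.hypot(C[...,0]-.65,C[...,1]-.1965)<.06)&(z['d']>0)&(hsv[...,0]>20)&(hsv[...,0]<32)&(hsv[...,1]>110)
L=(C-Tt[:3,3])@Tt[:3,:3]
for a in np.arange(.065,.13,.005):
    s=C[m&(C[...,2]>a)&(C[...,2]<a+.005)];t=L[m&(C[...,2]>a)&(C[...,2]<a+.005)]
    if len(s): print(round(a,3),len(s),s[:,:2].mean(0),'toolx',t[:,0].min(),t[:,0].max(),'tooly',t[:,1].min(),t[:,1].max())
E
```

```text
5.7833 0.03989800605714936 [-2.7024 -2.0672  5.5604]
0.1 51 [0.666  0.1646] toolx -0.04056032171305631 -0.03046211033802488 tooly -0.0023387755580935848 0.002233536026230093
0.105 385 [0.6607 0.175 ] toolx -0.040064057631790925 -0.011764248154809089 tooly -0.020095529744328145 0.020698159437989017
0.11 214 [0.6545 0.1805] toolx -0.021655815027898782 -0.007487171404487444 tooly -0.018824831209956205 0.017675410697316426
0.115 329 [0.6535 0.184 ] toolx -0.017932227630807998 -0.005403934352896389 tooly -0.015964892853016714 0.012475895824151711
0.12 14 [0.6519 0.1904] toolx -0.0064678653355477135 -0.0026295953723415896 tooly -0.0046589199228658056 0.002933920013258867
```

View pics/crop3.png

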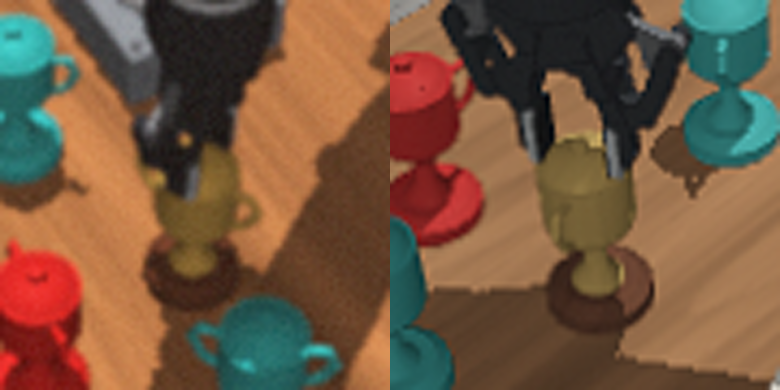

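```bash
python3 - <<'E'
from h import *
np.set_printoptions(precision=4,suppress=True)
for f in ['w2','w3']:
    z=np.load(f'pics/{f}.npz');cw=camera_info('wrist');C=cloud(z['T'],cw,z['d']);Tt=z['T']@np.linalg.inv(np.array(cw['tool_from_camera']))
    L=(C-Tt[:3,3])@Tt[:3,:3]
    m=(z['d']>0)&(z['d']<.25)&(L[...,2]>-.06)&(L[...,2]<.03)&(abs(L[...,0])<.016)
    hsv=cv2.cvtColor(z['p'],cv2.COLOR_RGB2HSV);m&=(hsv[...,1]<80)
    for sg in (-1,1):
        s=L[m&(np.sign(L[...,1])==sg)]; print(f,sg,len(s),s.min(0),s.max(0))
        for q in np.arange(-.05,.03,.01):
            t=s[(s[:,2]>q)&(s[:,2]<q+.01)]
            if len(t): print('  tz',round(q,3),len(t),'x',t[:,0].min(),t[:,0].max(),'y',t[:,1].min(),t[:,1].max())
E
```

```text
w2 -1 1166 [-0.0111 -0.0566 -0.06  ] [ 0.0113 -0.0417 -0.0334]
  tz -0.05 459 x -0.010862817038161455 0.011327218657729657 y -0.05663724108028165 -0.04183337868235986
  tz -0.04 145 x -0.011061965062675714 0.011156595424437022 y -0.04957531420204088 -0.04229408852980973
w2 1 302 [-0.0109  0.0429 -0.0599] [ 0.0116  0.0563 -0.0381]
  tz -0.05 111 x 0.005759535565230594 0.011569110322769806 y 0.043672297243194026 0.05433280912156235
  tz -0.04 21 x 0.009864721250764201 0.011066047438439447 y 0.044342432771873566 0.04938633045624829
w3 -1 555 [-0.0119 -0.0328 -0.06  ] [ 0.0116 -0.0194 -0.0263]
  tz -0.05 126 x 0.005332780788279393 0.010921599168803794 y -0.032685275187218234 -0.02108910770169268
  tz -0.04 106 x 0.005468147575422171 0.01103575028755816 y -0.03282153523486576 -0.02094671391052719
  tz -0.03 31 x 0.005623596661700098 0.010835869438298226 y -0.028520600243388008 -0.02121214603920769
w3 1 504 [-0.0109  0.02   -0.06  ] [ 0.0116  0.033  -0.0258]
  tz -0.05 124 x 0.005896352694788901 0.011052134971014331 y 0.021424746005228958 0.028599104912045335
  tz -0.04 102 x 0.005901288817187404 0.011027644788658553 y 0.021214985261453434 0.03301126703013241
  tz -0.03 30 x 0.006249744729735674 0.01119051041191077 y 0.021324696384731272 0.028361467141765826
```

The wrist depth shows the real fingertips about 38 mm farther back than the text says, at tool z of about -26 mm with this opening. The side view agrees: the pads are only on the lid. I'll check where the palm sits before going lower.

```bash
python3 - <<'E'
from h import *
np.set_printoptions(precision=4,suppress=True)
for f in ['w2','w3']:
    z=np.load(f'pics/{f}.npz');cw=camera_info('wrist');C=cloud(z['T'],cw,z['d']);Tt=z['T']@np.linalg.inv(np.array(cw['tool_from_camera']))
    L=(C-Tt[:3,3])@Tt[:3,:3]
    for u,v in [(255,345),(255,375),(200,350),(310,350),(165,252),(160,270),(347,252),(215,240),(210,270),(293,240),(300,270),(140,290)]: print(f,u,v,z['d'][v,u],L[v,u])
# side and scene: dark finger points in world around tool axis
for f,n in [('i3','side'),('s3','scene')]:
    z=np.load(f'pics/{f}.npz');ci=camera_info(n);C=cloud(z['T'],ci,z['d']);hsv=cv2.cvtColor(z['p'],cv2.COLOR_RGB2HSV)
    m=(np.hypot(C[...,0]-.65,C[...,1]-.1955)<.06)&(C[...,2]>.085)&(hsv[...,1]<90)&(hsv[...,2]<140)
    s=C[m];print(n,len(s),np.sort(s[:,2])[:12])
E
```

```text
w2 255 345 0.08315245 [ 0.0102  0.0005 -0.0989]
w2 255 375 0.073939376 [ 0.0097  0.0005 -0.1088]
w2 200 350 0.081010856 [ 0.0104 -0.0162 -0.1011]
w2 310 350 0.08166535 [ 0.0099  0.0173 -0.1006]
w2 165 252 0.13548389 [ 0.0105 -0.0443 -0.0436]
w2 160 270 0.12234741 [ 0.0095 -0.0424 -0.0578]
w2 347 252 0.13485894 [ 0.011   0.0465 -0.0442]
w2 215 240 0.42588916 [-0.1219 -0.0605  0.2183]
w2 210 270 0.44338807 [-0.1769 -0.0713  0.2184]
w2 293 240 0.42596236 [-0.1217  0.0614  0.2184]
w2 300 270 0.4424406 [-0.1761  0.0755  0.2176]
w2 140 290 0.11056409 [ 0.0084 -0.0468 -0.0706]
w3 255 345 0.0829026 [ 0.0104  0.0005 -0.0991]
w3 255 375 0.07315338 [ 0.0105  0.0005 -0.1094]
w3 200 350 0.07366527 [ 0.0168 -0.0147 -0.1067]
w3 310 350 0.073571645 [ 0.0169  0.0156 -0.1068]
w3 165 252 0.28601876 [-0.0677 -0.0937  0.089 ]
w3 160 270 0.29343292 [-0.0903 -0.1018  0.0892]
w3 347 252 0.2864402 [-0.0676  0.0988  0.0894]
w3 215 240 0.1477311 [ 0.0106 -0.0209 -0.0307]
w3 210 270 0.121598534 [ 0.0102 -0.0195 -0.0584]
w3 293 240 0.14820795 [ 0.0104  0.0214 -0.0303]
w3 300 270 0.12062789 [ 0.0108  0.0206 -0.0592]
w3 140 290 0.10579804 [ 0.0115 -0.0448 -0.0746]
side 5669 [0.1138 0.1141 0.1142 0.115  0.1159 0.1159 0.1159 0.1164 0.1164 0.1166
 0.1169 0.1171]
scene 3358 [0.1128 0.113  0.1173 0.1175 0.1182 0.1185 0.1185 0.1186 0.119  0.1194
 0.1199 0.1204]
```

All three cameras agree: the fingertips are about 38–40 mm behind where the reported TCP implies, and the palm is shifted by the same amount. So I'll aim the reported TCP about 40 mm lower. First I'll open and check that the cup hasn't shifted.

Call:
{"op": "step_arm", "data": {
  "motion": [
    {"jaw":0,"x":0,"y":0,"z":0,"yaw":0},
    {"jaw":1,"x":0,"y":0,"z":0,"yaw":0},
    {"jaw":1,"x":0,"y":0,"z":0,"yaw":0},
    {"jaw":1,"x":0,"y":0,"z":0,"yaw":0},
    {"jaw":1,"x":0,"y":0,"z":0,"yaw":0},
    {"jaw":1,"x":0,"y":0,"z":0,"yaw":0}
  ]
}}

```text
clock: 6.28
tcp_pos: [0.6506, 0.1953, 0.0858]
ee_rot: [-0.0, 0.532, 0.847, -0.0]
ft_force: [0.0, 0.1, -0.7]
grip_width: 0.0853
```

```bash
python3 - <<'E'
from h import *
from plan import az
np.set_printoptions(precision=4,suppress=True)
st=state();print(st['tcp_pos'],np.degrees(az(st)),st['grip_width'],st['ft_force'])
snap('wrist','w4');p,d,T,ci=snap('side','i4');C=cloud(T,ci,d)
from m2 import bodyfit
m=(np.hypot(C[...,0]-.649,C[...,1]-.198)<.06)&(d>0)
print('now cup',bodyfit(C,m,np.array([.649,.199]),.027,.072,.106),'foot',bodyfit(C,m,np.array([.649,.199]),.032,.004,.015))
E
```

```text
[0.6506 0.1953 0.0858] 115.74469306665382 0.0852840223953933 [ 0.0301  0.123  -0.7028]
scene cup (array([0.6491, 0.1953]), 176) foot (array([0.6487, 0.1951]), 101)
jar (array([0.5268, 0.3663]), 322)
can (array([0.4435, 0.2054]), 246)
mug (array([ 0.4284, -0.4057]), 217)
tq1 (array([0.691 , 0.0409]), 172)
red (array([0.7812, 0.2166]), 160)
tq2 (array([0.6874, 0.3172]), 199)
side cup (array([0.6501, 0.1967]), 227) foot (array([0.6513, 0.196 ]), 132)
jar (array([0.5284, 0.3665]), 526)
can (array([0.4476, 0.2055]), 381)
mug (array([ 0.4273, -0.4048]), 254)
tq1 (array([0.6913, 0.0423]), 182)
red (array([0.7808, 0.2173]), 247)
tq2 (array([0.6882, 0.3177]), 230)
now cup (array([0.6499, 0.1966]), 222) foot (array([0.6511, 0.1961]), 136)
```

View pics/w4.png

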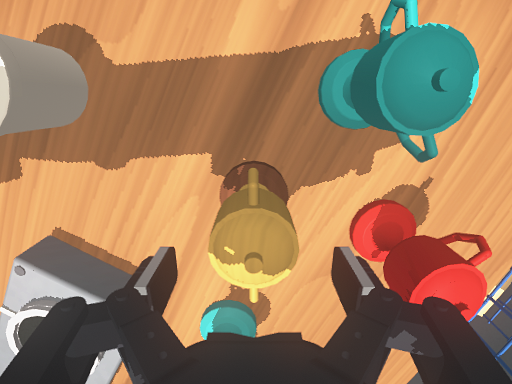

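The cup hasn't moved; it's still centred at (254,240). I'll descend 41 mm further and grip.

Call:
{"op": "step_arm", "data": {
  "motion": [
    {"jaw":1,"x":0,"y":0,"z":0.5,"yaw":0},
    {"jaw":1,"x":0,"y":0,"z":0.5,"yaw":0},
    {"jaw":1,"x":0,"y":0,"z":0.36,"yaw":0},
    {"jaw":1,"x":0,"y":0,"z":0,"yaw":0}
  ]
}}

```text
clock: 6.72
tcp_pos: [0.6486, 0.1941, 0.0421]
ee_rot: [-0.002, 0.532, 0.847, -0.002]
ft_force: [-0.5, -0.6, 0.3]
grip_width: 0.0853
```

Call:
{"op": "step_arm", "data": {
  "motion": [
    {"jaw":0,"x":0,"y":0,"z":0,"yaw":0},
    {"jaw":-0.5,"x":0,"y":0,"z":0,"yaw":0},
    {"jaw":-1,"x":0,"y":0,"z":0,"yaw":0},
    {"jaw":-1,"x":0,"y":0,"z":0,"yaw":0},
    {"jaw":-1,"x":0,"y":0,"z":0,"yaw":0},
    {"jaw":-1,"x":0,"y":0,"z":0,"yaw":0},
    {"jaw":-1,"x":0,"y":0,"z":0,"yaw":0},
    {"jaw":-1,"x":0,"y":0,"z":0,"yaw":0}
  ],
  "grip_force": 40
}}

```text
clock: 7.38
tcp_pos: [0.6511, 0.1956, 0.0468]
ee_rot: [0.0, 0.532, 0.847, 0.001]
ft_force: [-1.7, -0.7, 5.1]
grip_width: 0.0534
```

Width 53.4 mm, as expected for the cup. Lifting.

Call:
{"op": "step_arm", "data": {
  "motion": [
    {"jaw":-1,"x":0,"y":0,"z":-0.3,"yaw":0},
    {"jaw":-1,"x":0,"y":0,"z":-0.6,"yaw":0},
    {"jaw":-1,"x":0,"y":0,"z":-0.8,"yaw":0},
    {"jaw":-1,"x":0,"y":0,"z":-0.9,"yaw":0},
    {"jaw":-1,"x":0,"y":0,"z":-0.9,"yaw":0},
    {"jaw":-1,"x":0,"y":0,"z":-0.5,"yaw":0},
    {"jaw":-1,"x":0,"y":0,"z":0,"yaw":0}
  ]
}}

```text
clock: 7.97
tcp_pos: [0.6529, 0.1966, 0.1695]
ee_rot: [0.002, 0.532, 0.847, 0.003]
ft_force: [1.1, 1.1, -2.6]
grip_width: 0.053
```

```bash
python3 plan.py .535 -.007 .170 100 12 -1; python3 - <<'E'
from h import *
p,d,T,ci=snap('side','i5')
E
```

```text
from [0.6529 0.1966 0.1695] 115.73 tilt [ 0.0071  0.0031 -1.    ]
[{"jaw":-1,"x":-0.37,"y":-0.54,"z":-0,"yaw":0.29},{"jaw":-1,"x":-0.38,"y":-0.53,"z":-0,"yaw":0.29},{"jaw":-1,"x":-0.39,"y":-0.52,"z":-0,"yaw":0.29},{"jaw":-1,"x":-0.4,"y":-0.51,"z":-0,"yaw":0.29},{"jaw":-1,"x":-0.42,"y":-0.51,"z":-0,"yaw":0.29},{"jaw":-1,"x":-0.43,"y":-0.49,"z":-0,"yaw":0.29},{"jaw":-1,"x":-0.44,"y":-0.49,"z":-0,"yaw":0.29},{"jaw":-1,"x":-0.45,"y":-0.47,"z":-0,"yaw":0.29}]
[{"jaw":-1,"x":-0.46,"y":-0.47,"z":-0,"yaw":0.29},{"jaw":-1,"x":-0.47,"y":-0.45,"z":-0.01,"yaw":0.29},{"jaw":-1,"x":-0.48,"y":-0.44,"z":-0,"yaw":0.29},{"jaw":-1,"x":-0.49,"y":-0.43,"z":-0.01,"yaw":0.29}]
```

View pics/i5.png

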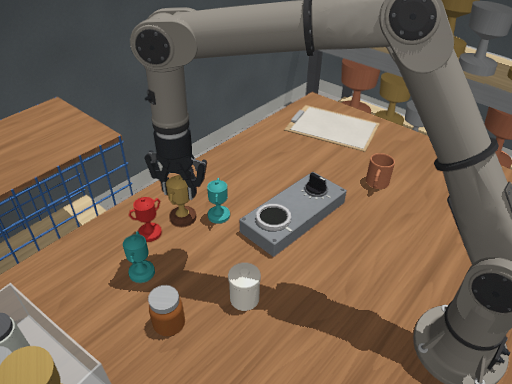

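The brass cup at (180,200) is held upright in the air. Carrying it over the turntable.

Call:
{"op": "step_arm", "data": {
  "motion": [
    {"jaw":-1,"x":-0.37,"y":-0.54,"z":0,"yaw":0.29},
    {"jaw":-1,"x":-0.38,"y":-0.53,"z":0,"yaw":0.29},
    {"jaw":-1,"x":-0.39,"y":-0.52,"z":0,"yaw":0.29},
    {"jaw":-1,"x":-0.4,"y":-0.51,"z":0,"yaw":0.29},
    {"jaw":-1,"x":-0.42,"y":-0.51,"z":0,"yaw":0.29},
    {"jaw":-1,"x":-0.43,"y":-0.49,"z":0,"yaw":0.29},
    {"jaw":-1,"x":-0.44,"y":-0.49,"z":0,"yaw":0.29},
    {"jaw":-1,"x":-0.45,"y":-0.47,"z":0,"yaw":0.29}
  ]
}}

```text
clock: 8.68
tcp_pos: [0.5698, 0.0579, 0.1623]
ee_rot: [-0.002, 0.609, 0.794, -0.002]
ft_force: [-0.0, -0.8, -5.0]
grip_width: 0.0536
```

Call:
{"op": "step_arm", "data": {
  "motion": [
    {"jaw":-1,"x":-0.46,"y":-0.47,"z":0,"yaw":0.29},
    {"jaw":-1,"x":-0.47,"y":-0.45,"z":0,"yaw":0.29},
    {"jaw":-1,"x":-0.48,"y":-0.44,"z":0,"yaw":0.29},
    {"jaw":-1,"x":-0.49,"y":-0.43,"z":0,"yaw":0.29},
    {"jaw":-1,"x":0,"y":0,"z":0,"yaw":0},
    {"jaw":-1,"x":0,"y":0,"z":0,"yaw":0},
    {"jaw":-1,"x":0,"y":0,"z":0,"yaw":0}
  ]
}}

```text
clock: 9.27
tcp_pos: [0.5319, -0.0077, 0.1637]
ee_rot: [-0.001, 0.644, 0.765, -0.0]
ft_force: [0.9, 0.1, -3.7]
grip_width: 0.0531
```

```bash
cat > cupfit.py <<'E'
from h import *
from scipy.optimize import least_squares
from plan import az
np.set_printoptions(precision=4,suppress=True)
def run(tag,c0,zb):
    st=state(); print(st['clock'],st['tcp_pos'],np.degrees(az(st)),'w',st['grip_width'],'f',st['ft_force'])
    for n in ['scene','side']:
        p,d,T,ci=snap(n,tag+n);C=cloud(T,ci,d);hsv=cv2.cvtColor(p,cv2.COLOR_RGB2HSV)
        m=(d>0)&(np.hypot(C[...,0]-c0[0],C[...,1]-c0[1])<.06)
        def fit(a,b,rad,mm):
            s=C[mm&(C[...,2]>zb+a)&(C[...,2]<zb+b)]; 
            if len(s)<15: return None,len(s)
            s=s[:,:2]; c=np.array(c0)
            for k in range(4):
                r=np.hypot(*(s-c).T); t=s[abs(r-rad)<.01-.001*k]
                if len(t)<10: return None,len(t)
                c=least_squares(lambda x:np.hypot(t[:,0]-x[0],t[:,1]-x[1])-rad,c,loss='soft_l1',f_scale=.002).x
            return c,len(t)
        br=(hsv[...,0]>18)&(hsv[...,0]<34)&(hsv[...,1]>90)
        print(n,'cup',fit(.072,.1,.027,m&br),'foot',fit(.006,.016,.032,m&~br))
        s=C[m&br];print('  brass ztop',np.percentile(s[:,2],99) if len(s) else 0)
        hh=C[m&(C[...,2]>zb+.001)&(C[...,2]<zb+.03)]; 
        # foot z profile
        rr=np.hypot(hh[:,0]-c0[0],hh[:,1]-c0[1]);t=hh[(rr<.03)];print('  foot top z',np.percentile(t[:,2],[20,50,80]) if len(t) else 0)
        u,v=w2px(T,ci,[c0[0],c0[1],zb+.05])[0].astype(int);cv2.imwrite(f'pics/{tag}{n}c.png',cv2.resize(p[max(v-50,0):v+50,u-50:u+50],(390,390),interpolation=cv2.INTER_CUBIC)[:,:,::-1])
    a=cv2.imread(f'pics/{tag}scenec.png');b=cv2.imread(f'pics/{tag}sidec.png');cv2.imwrite(f'pics/{tag}c.png',np.hstack([a,b]))
import sys
if __name__=='__main__': run(sys.argv[1],[float(sys.argv[2]),float(sys.argv[3])],float(sys.argv[4]))
E
python3 cupfit.py a6 .535 -.007 .124
```

```text
9.2667 [ 0.5319 -0.0077  0.1637] 99.80626058558657 w 0.0531287935046407 f [ 0.8923  0.1487 -3.7065]
scene cup (array([ 0.5327, -0.0088]), 33) foot (array([ 0.5273, -0.0161]), 85)
  brass ztop 0.24075253504401462
  foot top z [0.1311 0.1347 0.1388]
side cup (array([ 0.5319, -0.0067]), 175) foot (array([ 0.5357, -0.0119]), 128)
  brass ztop 0.24213974999066576
  foot top z [0.1335 0.1354 0.1397]
```

View pics/a6c.png

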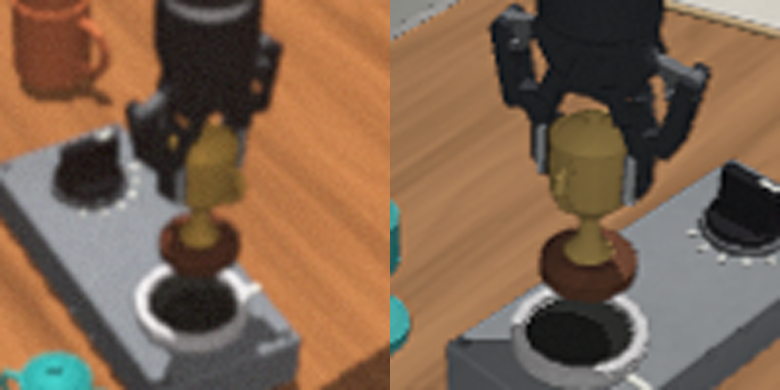

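The cup is upright at (0.532, -0.008), and its underside is about 119 mm up. I'll correct by about +3 mm x and +1.5 mm y and lower it.

Call:
{"op": "step_arm", "data": {
  "motion": [
    {"jaw":-1,"x":0.04,"y":0.1,"z":0.4,"yaw":0},
    {"jaw":-1,"x":0,"y":0,"z":0.5,"yaw":0},
    {"jaw":-1,"x":0,"y":0,"z":0.4,"yaw":0},
    {"jaw":-1,"x":0,"y":0,"z":0.3,"yaw":0},
    {"jaw":-1,"x":0,"y":0,"z":0.15,"yaw":0},
    {"jaw":-1,"x":0,"y":0,"z":0,"yaw":0},
    {"jaw":-1,"x":0,"y":0,"z":0,"yaw":0}
  ]
}}

```text
clock: 9.95
tcp_pos: [0.536, -0.0062, 0.1128]
ee_rot: [-0.0, 0.644, 0.765, 0.0]
ft_force: [-0.2, -0.0, -4.5]
grip_width: 0.0531
```

```bash
python3 cupfit.py a7 .535 -.006 .065
```

```text
9.95 [ 0.536  -0.0062  0.1128] 99.81530247374809 w 0.05312972925161462 f [-0.2162 -0.0193 -4.4837]
scene cup (array([ 0.5352, -0.0071]), 36) foot (array([ 0.533 , -0.0075]), 71)
  brass ztop 0.1886773453343034
  foot top z [0.0803 0.0831 0.0871]
side cup (array([ 0.5351, -0.0058]), 145) foot (array([ 0.5351, -0.0066]), 117)
  brass ztop 0.19024268668704158
  foot top z [0.0815 0.084  0.0869]
```

View pics/a7c.png

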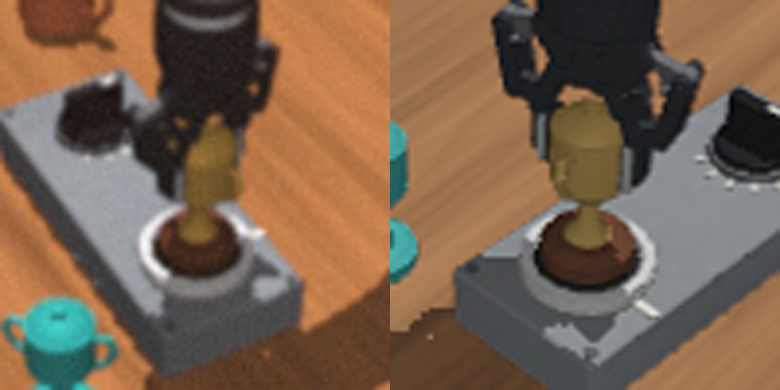

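The foot is centred in the recess in both views. Lowering the last few millimetres gently.

Call:
{"op": "step_arm", "data": {
  "motion": [
    {"jaw":-1,"x":0,"y":0,"z":0.06,"yaw":0},
    {"jaw":-1,"x":0,"y":0,"z":0.06,"yaw":0},
    {"jaw":-1,"x":0,"y":0,"z":0.06,"yaw":0},
    {"jaw":-1,"x":0,"y":0,"z":0.04,"yaw":0},
    {"jaw":-1,"x":0,"y":0,"z":0,"yaw":0},
    {"jaw":-1,"x":0,"y":0,"z":0,"yaw":0}
  ]
}}

```text
clock: 10.55
tcp_pos: [0.5358, -0.0066, 0.1068]
ee_rot: [0.0, 0.644, 0.765, 0.0]
ft_force: [-1.6, -1.1, -0.1]
grip_width: 0.0531
```

Call:
{"op": "step_arm", "data": {
  "motion": [
    {"jaw":-1,"x":0,"y":0,"z":0.03,"yaw":0},
    {"jaw":-1,"x":0,"y":0,"z":0,"yaw":0},
    {"jaw":-1,"x":0,"y":0,"z":0,"yaw":0}
  ]
}}

```text
clock: 10.8
tcp_pos: [0.5359, -0.0066, 0.1067]
ee_rot: [0.0, 0.644, 0.765, -0.0]
ft_force: [-3.2, -1.0, 4.7]
grip_width: 0.0532
```

```bash
python3 cupfit.py a8 .535 -.006 .060
```

```text
10.8 [ 0.5359 -0.0066  0.1067] 99.78268553752407 w 0.05318326362390287 f [-3.2472 -1.0131  4.7078]
scene cup (array([ 0.5348, -0.0075]), 38) foot (array([ 0.5323, -0.0082]), 91)
  brass ztop 0.1973126638194033
  foot top z [0.0742 0.0774 0.0811]
side cup (array([ 0.5348, -0.0062]), 139) foot (array([ 0.5342, -0.0079]), 135)
  brass ztop 0.18339945446504946
  foot top z [0.0749 0.0774 0.0805]
```

View pics/a8c.png

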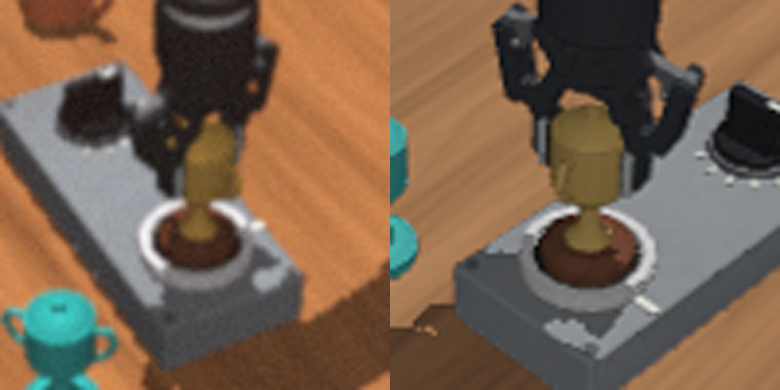

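Seated: the foot is inside the rim, the cup top is at 183 mm (60 + 123), and the push is 4.7 N. Releasing, then rising.

Call:
{"op": "step_arm", "data": {
  "motion": [
    {"jaw":-0.2,"x":0,"y":0,"z":0,"yaw":0},
    {"jaw":0.3,"x":0,"y":0,"z":0,"yaw":0},
    {"jaw":0.7,"x":0,"y":0,"z":0,"yaw":0},
    {"jaw":1,"x":0,"y":0,"z":0,"yaw":0},
    {"jaw":1,"x":0,"y":0,"z":0,"yaw":0},
    {"jaw":1,"x":0,"y":0,"z":0,"yaw":0},
    {"jaw":1,"x":0,"y":0,"z":0,"yaw":0},
    {"jaw":1,"x":0,"y":0,"z":0,"yaw":0}
  ]
}}

```text
clock: 11.57
tcp_pos: [0.5359, -0.0065, 0.1054]
ee_rot: [0.0, 0.644, 0.765, 0.0]
ft_force: [0.4, -0.3, -0.6]
grip_width: 0.0854
```

Call:
{"op": "step_arm", "data": {
  "motion": [
    {"jaw":1,"x":0,"y":0,"z":-0.3,"yaw":0},
    {"jaw":1,"x":0,"y":0,"z":-0.6,"yaw":0},
    {"jaw":1,"x":0,"y":0,"z":-0.9,"yaw":0},
    {"jaw":1,"x":0,"y":0,"z":-0.9,"yaw":0},
    {"jaw":1,"x":0,"y":0,"z":-0.7,"yaw":0},
    {"jaw":1,"x":0,"y":0,"z":0,"yaw":0}
  ]
}}

```text
clock: 12.07
tcp_pos: [0.5393, -0.0058, 0.2134]
ee_rot: [0.004, 0.644, 0.765, 0.004]
ft_force: [0.8, 0.2, 1.2]
grip_width: 0.0853
```

```bash
python3 cupfit.py a9 .535 -.006 .060; python3 plan.py .520 -.186 .190 180 24 0.0
```

```text
12.0667 [ 0.5393 -0.0058  0.2134] 99.79802838434878 w 0.08528387815215374 f [0.7636 0.1769 1.2058]
scene cup (array([ 0.5344, -0.0075]), 47) foot (array([ 0.5305, -0.0076]), 92)
  brass ztop 0.41880170280169604
  foot top z [0.0743 0.0777 0.0807]
side cup (array([ 0.5341, -0.0063]), 152) foot (array([ 0.5347, -0.0082]), 134)
  brass ztop 0.18327680404350083
  foot top z [0.0751 0.0772 0.0798]
from [ 0.5365 -0.0064  0.2088] 99.79 tilt [ 2.8e-03 -3.0e-04 -1.0e+00]
[{"jaw":0,"x":-0.24,"y":-0.06,"z":0.03,"yaw":-0.73},{"jaw":0,"x":-0.24,"y":-0.08,"z":0.03,"yaw":-0.73},{"jaw":0,"x":-0.23,"y":-0.09,"z":0.03,"yaw":-0.73},{"jaw":0,"x":-0.23,"y":-0.11,"z":0.03,"yaw":-0.73},{"jaw":0,"x":-0.22,"y":-0.12,"z":0.03,"yaw":-0.73},{"jaw":0,"x":-0.21,"y":-0.13,"z":0.03,"yaw":-0.73},{"jaw":0,"x":-0.2,"y":-0.14,"z":0.02,"yaw":-0.73},{"jaw":0,"x":-0.2,"y":-0.16,"z":0.03,"yaw":-0.73}]
[{"jaw":0,"x":-0.19,"y":-0.17,"z":0.02,"yaw":-0.73},{"jaw":0,"x":-0.18,"y":-0.18,"z":0.03,"yaw":-0.73},{"jaw":0,"x":-0.17,"y":-0.19,"z":0.02,"yaw":-0.73},{"jaw":0,"x":-0.15,"y":-0.2,"z":0.03,"yaw":-0.73},{"jaw":0,"x":-0.14,"y":-0.21,"z":0.02,"yaw":-0.73},{"jaw":0,"x":-0.13,"y":-0.21,"z":0.03,"yaw":-0.73},{"jaw":0,"x":-0.12,"y":-0.22,"z":0.02,"yaw":-0.73},{"jaw":0,"x":-0.1,"y":-0.23,"z":0.03,"yaw":-0.73}]
[{"jaw":0,"x":-0.09,"y":-0.23,"z":0.02,"yaw":-0.73},{"jaw":0,"x":-0.08,"y":-0.24,"z":0.03,"yaw":-0.73},{"jaw":0,"x":-0.06,"y":-0.24,"z":0.02,"yaw":-0.73},{"jaw":0,"x":-0.05,"y":-0.24,"z":0.03,"yaw":-0.73},{"jaw":0,"x":-0.04,"y":-0.25,"z":0.02,"yaw":-0.73},{"jaw":0,"x":-0.02,"y":-0.25,"z":0.03,"yaw":-0.73},{"jaw":0,"x":-0.01,"y":-0.25,"z":0.02,"yaw":-0.73},{"jaw":0,"x":0.01,"y":-0.25,"z":0.03,"yaw":-0.73}]
```

View pics/a9c.png

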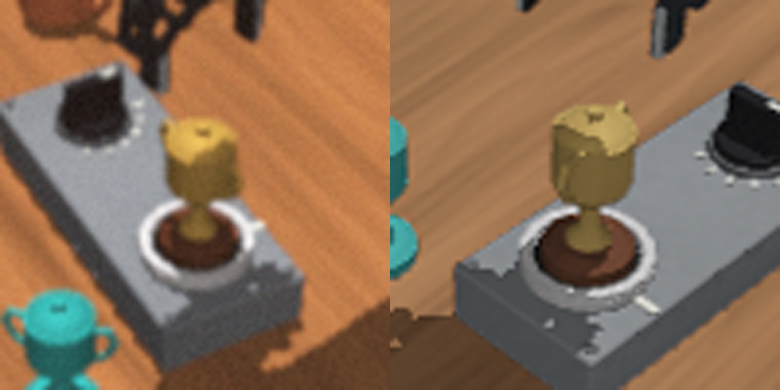

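Released: the cup stands upright at (0.534, -0.007), the fingers are clear, and the knob is still at its start mark. Moving to the knob.

```bash
python3 plan.py .5215 -.1865 .170 175.7 24 0.2
```

```text
from [ 0.5365 -0.0064  0.2088] 99.79 tilt [ 2.8e-03 -3.0e-04 -1.0e+00]
[{"jaw":0.2,"x":-0.24,"y":-0.06,"z":0.05,"yaw":-0.69},{"jaw":0.2,"x":-0.24,"y":-0.08,"z":0.05,"yaw":-0.69},{"jaw":0.2,"x":-0.23,"y":-0.09,"z":0.05,"yaw":-0.69},{"jaw":0.2,"x":-0.23,"y":-0.1,"z":0.05,"yaw":-0.69},{"jaw":0.2,"x":-0.22,"y":-0.11,"z":0.05,"yaw":-0.69},{"jaw":0.2,"x":-0.22,"y":-0.13,"z":0.05,"yaw":-0.69},{"jaw":0.2,"x":-0.21,"y":-0.14,"z":0.06,"yaw":-0.69},{"jaw":0.2,"x":-0.2,"y":-0.15,"z":0.05,"yaw":-0.69}]
[{"jaw":0.2,"x":-0.19,"y":-0.16,"z":0.06,"yaw":-0.69},{"jaw":0.2,"x":-0.18,"y":-0.17,"z":0.05,"yaw":-0.69},{"jaw":0.2,"x":-0.17,"y":-0.18,"z":0.06,"yaw":-0.69},{"jaw":0.2,"x":-0.16,"y":-0.19,"z":0.05,"yaw":-0.69},{"jaw":0.2,"x":-0.15,"y":-0.2,"z":0.06,"yaw":-0.69},{"jaw":0.2,"x":-0.14,"y":-0.21,"z":0.05,"yaw":-0.69},{"jaw":0.2,"x":-0.13,"y":-0.22,"z":0.06,"yaw":-0.69},{"jaw":0.2,"x":-0.12,"y":-0.22,"z":0.05,"yaw":-0.69}]
[{"jaw":0.2,"x":-0.11,"y":-0.23,"z":0.06,"yaw":-0.69},{"jaw":0.2,"x":-0.09,"y":-0.23,"z":0.05,"yaw":-0.69},{"jaw":0.2,"x":-0.08,"y":-0.24,"z":0.06,"yaw":-0.69},{"jaw":0.2,"x":-0.07,"y":-0.24,"z":0.05,"yaw":-0.69},{"jaw":0.2,"x":-0.06,"y":-0.25,"z":0.06,"yaw":-0.69},{"jaw":0.2,"x":-0.04,"y":-0.25,"z":0.05,"yaw":-0.69},{"jaw":0.2,"x":-0.03,"y":-0.25,"z":0.06,"yaw":-0.69},{"jaw":0.2,"x":-0.01,"y":-0.25,"z":0.05,"yaw":-0.69}]
```

Call:
{"op": "step_arm", "data": {
  "motion": [
    {"jaw":0.2,"x":-0.24,"y":-0.06,"z":0.05,"yaw":-0.69},
    {"jaw":0.2,"x":-0.24,"y":-0.08,"z":0.05,"yaw":-0.69},
    {"jaw":0.2,"x":-0.23,"y":-0.09,"z":0.05,"yaw":-0.69},
    {"jaw":0.2,"x":-0.23,"y":-0.1,"z":0.05,"yaw":-0.69},
    {"jaw":0.2,"x":-0.22,"y":-0.11,"z":0.05,"yaw":-0.69},
    {"jaw":0.2,"x":-0.22,"y":-0.13,"z":0.05,"yaw":-0.69},
    {"jaw":0.2,"x":-0.21,"y":-0.14,"z":0.06,"yaw":-0.69},
    {"jaw":0.2,"x":-0.2,"y":-0.15,"z":0.05,"yaw":-0.69}
  ]
}}

```text
clock: 12.83
tcp_pos: [0.5295, -0.0668, 0.1934]
ee_rot: [-0.002, 0.46, 0.888, -0.001]
ft_force: [0.8, -0.5, -0.3]
grip_width: 0.0514
```

Call:
{"op": "step_arm", "data": {
  "motion": [
    {"jaw":0.2,"x":-0.19,"y":-0.16,"z":0.06,"yaw":-0.69},
    {"jaw":0.2,"x":-0.18,"y":-0.17,"z":0.05,"yaw":-0.69},
    {"jaw":0.2,"x":-0.17,"y":-0.18,"z":0.06,"yaw":-0.69},
    {"jaw":0.2,"x":-0.16,"y":-0.19,"z":0.05,"yaw":-0.69},
    {"jaw":0.2,"x":-0.15,"y":-0.2,"z":0.06,"yaw":-0.69},
    {"jaw":0.2,"x":-0.14,"y":-0.21,"z":0.05,"yaw":-0.69},
    {"jaw":0.2,"x":-0.13,"y":-0.22,"z":0.06,"yaw":-0.69},
    {"jaw":0.2,"x":-0.12,"y":-0.22,"z":0.05,"yaw":-0.69}
  ]
}}

```text
clock: 13.5
tcp_pos: [0.524, -0.1265, 0.1802]
ee_rot: [-0.002, 0.254, 0.967, -0.0]
ft_force: [0.6, -0.1, 0.1]
grip_width: 0.0513
```

Call:
{"op": "step_arm", "data": {
  "motion": [
    {"jaw":0.2,"x":-0.11,"y":-0.23,"z":0.06,"yaw":-0.69},
    {"jaw":0.2,"x":-0.09,"y":-0.23,"z":0.05,"yaw":-0.69},
    {"jaw":0.2,"x":-0.08,"y":-0.24,"z":0.06,"yaw":-0.69},
    {"jaw":0.2,"x":-0.07,"y":-0.24,"z":0.05,"yaw":-0.69},
    {"jaw":0.2,"x":-0.06,"y":-0.25,"z":0.06,"yaw":-0.69},
    {"jaw":0.2,"x":-0.04,"y":-0.25,"z":0.05,"yaw":-0.69},
    {"jaw":0.2,"x":-0.03,"y":-0.25,"z":0.06,"yaw":-0.69},
    {"jaw":0.2,"x":-0.01,"y":-0.25,"z":0.05,"yaw":-0.69}
  ]
}}

```text
clock: 14.17
tcp_pos: [0.5195, -0.1867, 0.167]
ee_rot: [-0.002, 0.036, 0.999, 0.0]
ft_force: [-0.7, 0.4, 0.5]
grip_width: 0.0514
```

Call:
{"op": "step_arm", "data": {
  "motion": [
    {"jaw":0.2,"x":0,"y":0,"z":0,"yaw":0},
    {"jaw":0.2,"x":0,"y":0,"z":0,"yaw":0},
    {"jaw":0.2,"x":0,"y":0,"z":0,"yaw":0}
  ]
}}

```text
clock: 14.42
tcp_pos: [0.5203, -0.1856, 0.1681]
ee_rot: [-0.001, 0.038, 0.999, 0.001]
ft_force: [1.3, 0.8, -0.1]
grip_width: 0.0513
```

```bash
python3 m3.py w10;  python3 -c "
from plan import *
st=state();print(np.degrees(az(st)))"
```

```text
14.4667 [ 0.5206 -0.1855  0.1683] [ 0.8529  0.4428 -0.7558  1.5504  0.3116  1.2738  1.5491] [-0.3499  0.755  -0.1522] 0.05139175699469708
stand 21657 0.04940998350033615 ((0.5278862714767456, -0.09736452996730804), (0.3093387186527252, 0.12875975668430328), 85.64807891845703)
rim 1440 0.06434177498087593 [ 0.5355 -0.0075] 0.0408709779058375
floor 6760 0.14909885102744314
bar 773 0.09728567708977948 ((0.5213799476623535, -0.18749557435512543), (0.013538222759962082, 0.048797156661748886), 85.12837982177734)
175.70543470300035
```

View pics/w10.png

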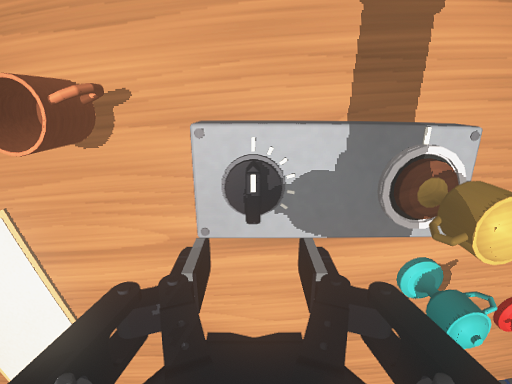

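The knob bar's top is at (253,185), aligned with the jaws, its pointer on the long mark at (253,145). The bar centre is (0.521, -0.187). Descending so the pads take the upper ~18 mm of the bar.

Call:
{"op": "step_arm", "data": {
  "motion": [
    {"jaw":0.2,"x":-0.03,"y":-0.05,"z":0.6,"yaw":0},
    {"jaw":0.2,"x":0,"y":0,"z":0.9,"yaw":0},
    {"jaw":0.2,"x":0,"y":0,"z":0.9,"yaw":0},
    {"jaw":0.2,"x":0,"y":0,"z":0.7,"yaw":0},
    {"jaw":0.2,"x":0,"y":0,"z":0.4,"yaw":0},
    {"jaw":0.2,"x":0,"y":0,"z":0.2,"yaw":0},
    {"jaw":0.2,"x":0,"y":0,"z":0,"yaw":0},
    {"jaw":0.2,"x":0,"y":0,"z":0,"yaw":0}
  ]
}}

```text
clock: 15.13
tcp_pos: [0.5225, -0.1878, 0.0586]
ee_rot: [0.001, 0.037, 0.999, -0.0]
ft_force: [0.9, -0.2, 0.9]
grip_width: 0.0514
```

```bash
python3 - <<'E'
from plan import *
st=state();print(st['tcp_pos'],np.degrees(az(st)),st['ft_force'])
snap('wrist','w11');p,d,T,ci=snap('side','i11')
u,v=w2px(T,ci,[.521,-.187,.09])[0].astype(int);cv2.imwrite('pics/i11c.png',cv2.resize(p[v-60:v+60,u-60:u+60],(480,480),interpolation=cv2.INTER_CUBIC)[:,:,::-1])
E
```

```text
[ 0.52250744 -0.18783545  0.05860652] 175.7135756610599 [ 0.87720043 -0.210914    0.85233958]
```

View pics/w11.png

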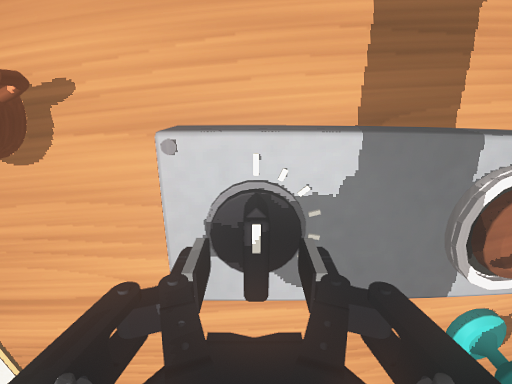

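View pics/i11c.png

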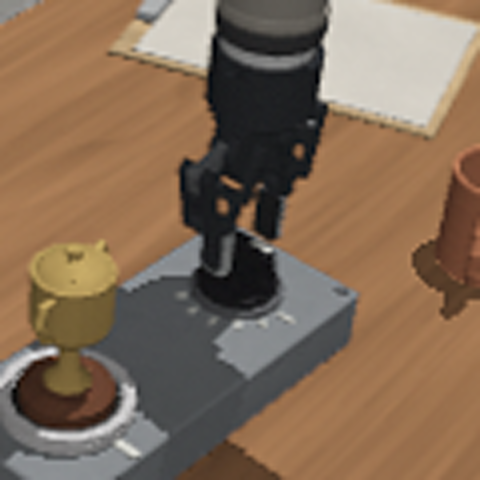

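The fingers straddle the bar, centred. Closing.

Call:
{"op": "step_arm", "data": {
  "motion": [
    {"jaw":-0.3,"x":0,"y":0,"z":0,"yaw":0},
    {"jaw":-0.6,"x":0,"y":0,"z":0,"yaw":0},
    {"jaw":-1,"x":0,"y":0,"z":0,"yaw":0},
    {"jaw":-1,"x":0,"y":0,"z":0,"yaw":0},
    {"jaw":-1,"x":0,"y":0,"z":0,"yaw":0},
    {"jaw":-1,"x":0,"y":0,"z":0,"yaw":0},
    {"jaw":-1,"x":0,"y":0,"z":0,"yaw":0},
    {"jaw":-1,"x":0,"y":0,"z":0,"yaw":0}
  ],
  "grip_force": 50
}}

```text
clock: 15.9
tcp_pos: [0.5222, -0.1869, 0.0586]
ee_rot: [0.001, 0.037, 0.999, 0.0]
ft_force: [-1.5, 2.9, 6.2]
grip_width: 0.0129
```

```bash
python3 - <<'E'
from plan import *
st=state();print(st['clock'],st['tcp_pos'],np.degrees(az(st)),st['ft_force'],st['moment'],st['grip_width'])
snap('wrist','w12')
E
```

```text
15.9 [ 0.5221869  -0.18692313  0.05862317] 175.7433744777229 [-1.50494113  2.85182845  6.19336367] [ 0.5072918   0.26964066 -0.01889969] 0.012926027994397044
```

View pics/w12.png

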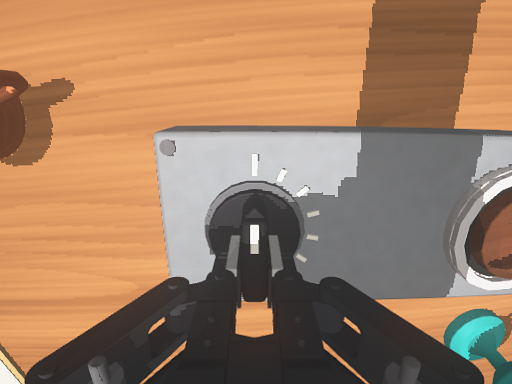

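Gripping at 12.9 mm. Turning clockwise (+yaw) slowly, 5.45 units per click.

Call:
{"op": "step_arm", "data": {
  "motion": [
    {"jaw":-1,"x":0,"y":0,"z":0,"yaw":0.1},
    {"jaw":-1,"x":0,"y":0,"z":0,"yaw":0.2},
    {"jaw":-1,"x":0,"y":0,"z":0,"yaw":0.2},
    {"jaw":-1,"x":0,"y":0,"z":0,"yaw":0.2},
    {"jaw":-1,"x":0,"y":0,"z":0,"yaw":0.2}
  ]
}}

```text
clock: 16.37
tcp_pos: [0.5222, -0.1869, 0.0586]
ee_rot: [0.0, 0.073, 0.997, 0.0]
ft_force: [-1.0, 2.5, 5.7]
grip_width: 0.0131
```

```bash
cat > s.py <<'E'
from plan import *
import sys
np.set_printoptions(precision=4,suppress=True)
st=state();print(st['clock'],st['tcp_pos'],'turn deg',round(175.74-np.degrees(az(st)),2),st['ft_force'],st['moment'],st['grip_width'])
if len(sys.argv)>1:
    p,d,T,ci=snap('wrist',sys.argv[1])
E
python3 s.py
```

```text
16.3667 [ 0.5222 -0.1869  0.0586] turn deg 4.13 [-0.9998  2.4715  5.722 ] [0.4532 0.2882 0.0768] 0.01313062093024308
```

Call:
{"op": "step_arm", "data": {
  "motion": [
    {"jaw":-1,"x":0,"y":0,"z":0,"yaw":0.25},
    {"jaw":-1,"x":0,"y":0,"z":0,"yaw":0.25},
    {"jaw":-1,"x":0,"y":0,"z":0,"yaw":0.25},
    {"jaw":-1,"x":0,"y":0,"z":0,"yaw":0.25},
    {"jaw":-1,"x":0,"y":0,"z":0,"yaw":0.25},
    {"jaw":-1,"x":0,"y":0,"z":0,"yaw":0.25},
    {"jaw":-1,"x":0,"y":0,"z":0,"yaw":0.25},
    {"jaw":-1,"x":0,"y":0,"z":0,"yaw":0.25}
  ]
}}

```text
clock: 17.03
tcp_pos: [0.5222, -0.187, 0.0586]
ee_rot: [0.0, 0.153, 0.988, 0.0]
ft_force: [-1.4, 2.3, 6.3]
grip_width: 0.0129
```

Call:
{"op": "step_arm", "data": {
  "motion": [
    {"jaw":-1,"x":0,"y":0,"z":0,"yaw":0.25},
    {"jaw":-1,"x":0,"y":0,"z":0,"yaw":0.25},
    {"jaw":-1,"x":0,"y":0,"z":0,"yaw":0.25},
    {"jaw":-1,"x":0,"y":0,"z":0,"yaw":0.25},
    {"jaw":-1,"x":0,"y":0,"z":0,"yaw":0.25},
    {"jaw":-1,"x":0,"y":0,"z":0,"yaw":0.25},
    {"jaw":-1,"x":0,"y":0,"z":0,"yaw":0.25},
    {"jaw":-1,"x":0,"y":0,"z":0,"yaw":0.25}
  ]
}}

```text
clock: 17.7
tcp_pos: [0.5221, -0.187, 0.0586]
ee_rot: [0.0, 0.232, 0.973, 0.0]
ft_force: [-1.4, 2.8, 6.3]
grip_width: 0.0127
```

Call:
{"op": "step_arm", "data": {
  "motion": [
    {"jaw":-1,"x":0,"y":0,"z":0,"yaw":0.25},
    {"jaw":-1,"x":0,"y":0,"z":0,"yaw":0.25},
    {"jaw":-1,"x":0,"y":0,"z":0,"yaw":0.05},
    {"jaw":-1,"x":0,"y":0,"z":0,"yaw":0},
    {"jaw":-1,"x":0,"y":0,"z":0,"yaw":0},
    {"jaw":-1,"x":0,"y":0,"z":0,"yaw":0},
    {"jaw":-1,"x":0,"y":0,"z":0,"yaw":0},
    {"jaw":-1,"x":0,"y":0,"z":0,"yaw":0}
  ]
}}

```text
clock: 18.37
tcp_pos: [0.5221, -0.1871, 0.0586]
ee_rot: [0.0, 0.252, 0.968, 0.0]
ft_force: [-1.1, 2.4, 5.7]
grip_width: 0.0129
```

```bash
python3 s.py w13; python3 cupfit.py a13 .535 -.006 .060
```

```text
18.3667 [ 0.5221 -0.1871  0.0586] turn deg 24.98 [-1.1115  2.4113  5.6927] [ 0.3837  0.3013 -0.0054] 0.012896749794692528
18.4167 [ 0.5221 -0.187   0.0586] 150.7607585353504 w 0.012634133897416683 f [-0.7073  3.4695  5.0404]
scene cup (array([ 0.5342, -0.0074]), 54) foot (array([ 0.5334, -0.009 ]), 103)
  brass ztop 0.18285970025052398
  foot top z [0.0745 0.0775 0.0804]
side cup (array([ 0.5346, -0.0062]), 185) foot (array([ 0.5361, -0.0075]), 150)
  brass ztop 0.18294829326009626
  foot top z [0.0749 0.0773 0.0806]
```

View pics/w13.png

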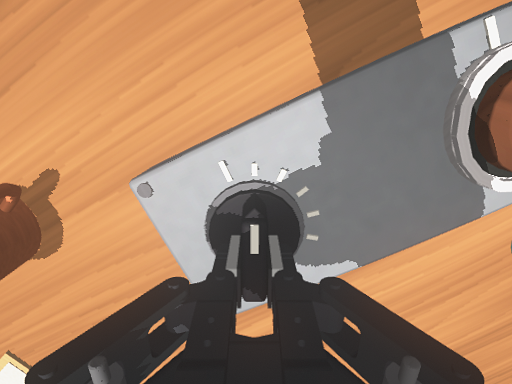

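View pics/a13c.png

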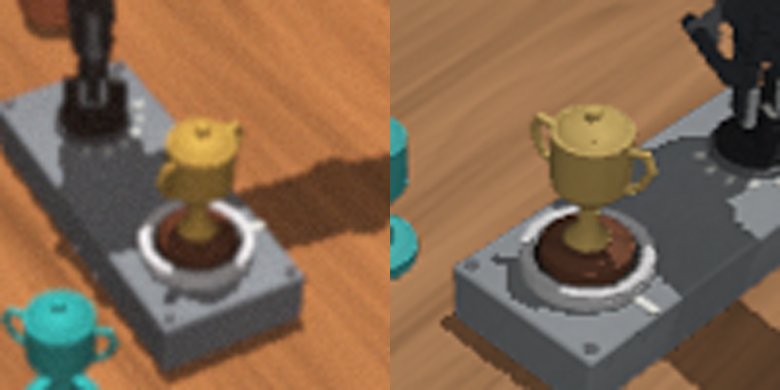

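The knob pointer at (254,205) is on the second mark at (254,168): 25.0°, torque about 0. The cup has turned a quarter and is still centred. I'll hold for about a second in all, then go on.

Call:
{"op": "step_arm", "data": {
  "motion": [
    {"jaw":-1,"x":0,"y":0,"z":0,"yaw":0},
    {"jaw":-1,"x":0,"y":0,"z":0,"yaw":0},
    {"jaw":-1,"x":0,"y":0,"z":0,"yaw":0},
    {"jaw":-1,"x":0,"y":0,"z":0,"yaw":0},
    {"jaw":-1,"x":0,"y":0,"z":0,"yaw":0},
    {"jaw":-1,"x":0,"y":0,"z":0,"yaw":0}
  ]
}}

```text
clock: 19.02
tcp_pos: [0.5221, -0.1871, 0.0586]
ee_rot: [0.0, 0.252, 0.968, 0.0]
ft_force: [-1.6, 3.0, 5.3]
grip_width: 0.0127
```

Call:
{"op": "step_arm", "data": {
  "motion": [
    {"jaw":-1,"x":0,"y":0,"z":0,"yaw":0.15},
    {"jaw":-1,"x":0,"y":0,"z":0,"yaw":0.25},
    {"jaw":-1,"x":0,"y":0,"z":0,"yaw":0.25},
    {"jaw":-1,"x":0,"y":0,"z":0,"yaw":0.25},
    {"jaw":-1,"x":0,"y":0,"z":0,"yaw":0.25},
    {"jaw":-1,"x":0,"y":0,"z":0,"yaw":0.25},
    {"jaw":-1,"x":0,"y":0,"z":0,"yaw":0.25},
    {"jaw":-1,"x":0,"y":0,"z":0,"yaw":0.25}
  ]
}}

```text
clock: 19.68
tcp_pos: [0.5221, -0.1871, 0.0586]
ee_rot: [0.0, 0.325, 0.946, 0.0]
ft_force: [-0.8, 2.3, 5.1]
grip_width: 0.0128
```

Call:
{"op": "step_arm", "data": {
  "motion": [
    {"jaw":-1,"x":0,"y":0,"z":0,"yaw":0.25},
    {"jaw":-1,"x":0,"y":0,"z":0,"yaw":0.25},
    {"jaw":-1,"x":0,"y":0,"z":0,"yaw":0.25},
    {"jaw":-1,"x":0,"y":0,"z":0,"yaw":0.25},
    {"jaw":-1,"x":0,"y":0,"z":0,"yaw":0.25},
    {"jaw":-1,"x":0,"y":0,"z":0,"yaw":0.25},
    {"jaw":-1,"x":0,"y":0,"z":0,"yaw":0.25},
    {"jaw":-1,"x":0,"y":0,"z":0,"yaw":0.25}
  ]
}}

```text
clock: 20.35
tcp_pos: [0.5221, -0.1871, 0.0586]
ee_rot: [0.0, 0.4, 0.916, 0.0]
ft_force: [-1.5, 2.1, 5.9]
grip_width: 0.0129
```

Call:
{"op": "step_arm", "data": {
  "motion": [
    {"jaw":-1,"x":0,"y":0,"z":0,"yaw":0.25},
    {"jaw":-1,"x":0,"y":0,"z":0,"yaw":0.25},
    {"jaw":-1,"x":0,"y":0,"z":0,"yaw":0.25},
    {"jaw":-1,"x":0,"y":0,"z":0,"yaw":0.25},
    {"jaw":-1,"x":0,"y":0,"z":0,"yaw":0.25},
    {"jaw":-1,"x":0,"y":0,"z":0,"yaw":0.2},
    {"jaw":-1,"x":0,"y":0,"z":0,"yaw":0.1},
    {"jaw":-1,"x":0,"y":0,"z":0,"yaw":0}
  ]
}}

```text
clock: 21.02
tcp_pos: [0.522, -0.1871, 0.0586]
ee_rot: [0.0, 0.456, 0.89, 0.0]
ft_force: [-1.1, 2.5, 6.2]
grip_width: 0.0127
```

Call:
{"op": "step_arm", "data": {
  "motion": [
    {"jaw":-1,"x":0,"y":0,"z":0,"yaw":0},
    {"jaw":-1,"x":0,"y":0,"z":0,"yaw":0},
    {"jaw":-1,"x":0,"y":0,"z":0,"yaw":0},
    {"jaw":-1,"x":0,"y":0,"z":0,"yaw":0},
    {"jaw":-1,"x":0,"y":0,"z":0,"yaw":0},
    {"jaw":-1,"x":0,"y":0,"z":0,"yaw":0}
  ]
}}

```text
clock: 21.52
tcp_pos: [0.522, -0.1871, 0.0587]
ee_rot: [0.0, 0.456, 0.89, 0.0]
ft_force: [-1.1, 1.9, 5.8]
grip_width: 0.0126
```

```bash
python3 s.py w14; python3 cupfit.py a14 .535 -.006 .060
```

```text
21.5167 [ 0.522  -0.1871  0.0587] turn deg 49.96 [-1.0787  1.8798  5.7693] [ 0.5038  0.3438 -0.0343] 0.012633303626048928
21.5667 [ 0.522  -0.1871  0.0586] 125.78195251246208 w 0.012703052801500194 f [-1.7156  1.7713  6.4519]
scene cup (array([ 0.536 , -0.0084]), 38) foot (array([ 0.5351, -0.0108]), 99)
  brass ztop 0.18387984983075512
  foot top z [0.0737 0.0777 0.0811]
side cup (array([ 0.5352, -0.0069]), 156) foot (array([ 0.5367, -0.0082]), 146)
  brass ztop 0.18366233385691869
  foot top z [0.0747 0.077  0.08  ]
```

View pics/w14.png

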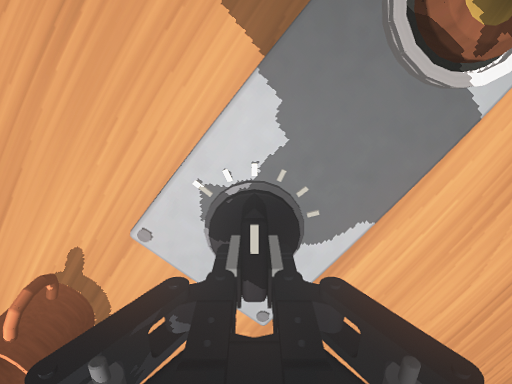

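View pics/a14c.png

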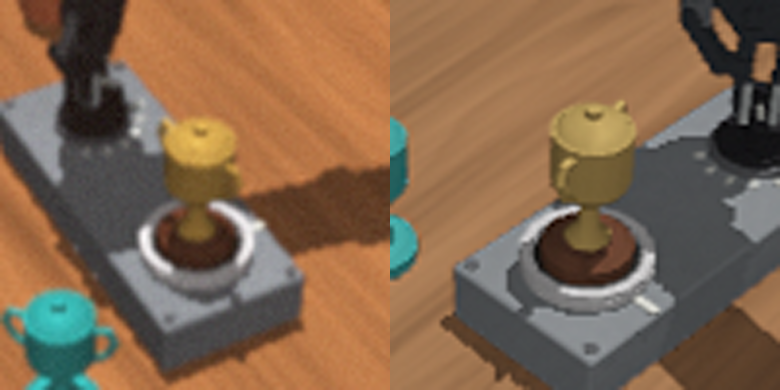

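The pointer is on the third scale mark at (254,170), the second click: 50.0°. The cup is still centred and upright. A short further hold, then the third click, with the same 5.45 units and no overshoot.

Call:
{"op": "step_arm", "data": {
  "motion": [
    {"jaw":-1,"x":0,"y":0,"z":0,"yaw":0},
    {"jaw":-1,"x":0,"y":0,"z":0,"yaw":0},
    {"jaw":-1,"x":0,"y":0,"z":0,"yaw":0},
    {"jaw":-1,"x":0,"y":0,"z":0,"yaw":0}
  ]
}}

```text
clock: 22.0
tcp_pos: [0.522, -0.1871, 0.0586]
ee_rot: [0.0, 0.456, 0.89, 0.0]
ft_force: [-1.4, 2.4, 6.4]
grip_width: 0.0127
```

Call:
{"op": "step_arm", "data": {
  "motion": [
    {"jaw":-1,"x":0,"y":0,"z":0,"yaw":0.15},
    {"jaw":-1,"x":0,"y":0,"z":0,"yaw":0.25},
    {"jaw":-1,"x":0,"y":0,"z":0,"yaw":0.25},
    {"jaw":-1,"x":0,"y":0,"z":0,"yaw":0.25},
    {"jaw":-1,"x":0,"y":0,"z":0,"yaw":0.25},
    {"jaw":-1,"x":0,"y":0,"z":0,"yaw":0.25},
    {"jaw":-1,"x":0,"y":0,"z":0,"yaw":0.25},
    {"jaw":-1,"x":0,"y":0,"z":0,"yaw":0.25}
  ]
}}

```text
clock: 22.67
tcp_pos: [0.522, -0.1872, 0.0586]
ee_rot: [0.0, 0.522, 0.853, 0.0]
ft_force: [-2.2, 2.9, 6.0]
grip_width: 0.0129
```

Call:
{"op": "step_arm", "data": {
  "motion": [
    {"jaw":-1,"x":0,"y":0,"z":0,"yaw":0.25},
    {"jaw":-1,"x":0,"y":0,"z":0,"yaw":0.25},
    {"jaw":-1,"x":0,"y":0,"z":0,"yaw":0.25},
    {"jaw":-1,"x":0,"y":0,"z":0,"yaw":0.25},
    {"jaw":-1,"x":0,"y":0,"z":0,"yaw":0.25},
    {"jaw":-1,"x":0,"y":0,"z":0,"yaw":0.25},
    {"jaw":-1,"x":0,"y":0,"z":0,"yaw":0.25},
    {"jaw":-1,"x":0,"y":0,"z":0,"yaw":0.25}
  ]
}}

```text
clock: 23.33
tcp_pos: [0.5219, -0.1872, 0.0586]
ee_rot: [0.0, 0.589, 0.808, 0.0]
ft_force: [-0.8, 2.8, 5.2]
grip_width: 0.0126
```

Call:
{"op": "step_arm", "data": {
  "motion": [
    {"jaw":-1,"x":0,"y":0,"z":0,"yaw":0.25},
    {"jaw":-1,"x":0,"y":0,"z":0,"yaw":0.25},
    {"jaw":-1,"x":0,"y":0,"z":0,"yaw":0.25},
    {"jaw":-1,"x":0,"y":0,"z":0,"yaw":0.25},
    {"jaw":-1,"x":0,"y":0,"z":0,"yaw":0.25},
    {"jaw":-1,"x":0,"y":0,"z":0,"yaw":0.2},
    {"jaw":-1,"x":0,"y":0,"z":0,"yaw":0.1},
    {"jaw":-1,"x":0,"y":0,"z":0,"yaw":0}
  ]
}}

```text
clock: 24.0
tcp_pos: [0.5219, -0.1872, 0.0586]
ee_rot: [0.0, 0.638, 0.77, 0.0]
ft_force: [-1.1, 2.3, 6.6]
grip_width: 0.0123
```

Call:
{"op": "step_arm", "data": {
  "motion": [
    {"jaw":-1,"x":0,"y":0,"z":0,"yaw":0},
    {"jaw":-1,"x":0,"y":0,"z":0,"yaw":0},
    {"jaw":-1,"x":0,"y":0,"z":0,"yaw":0},
    {"jaw":-1,"x":0,"y":0,"z":0,"yaw":0},
    {"jaw":-1,"x":0,"y":0,"z":0,"yaw":0},
    {"jaw":-1,"x":0,"y":0,"z":0,"yaw":0}
  ]
}}

```text
clock: 24.5
tcp_pos: [0.5219, -0.1872, 0.0586]
ee_rot: [0.0, 0.637, 0.77, 0.0]
ft_force: [-1.3, 2.3, 5.7]
grip_width: 0.0128
```

```bash
python3 s.py w15; python3 cupfit.py a15 .535 -.006 .060
```

```text
24.5 [ 0.5219 -0.1872  0.0586] turn deg 74.94 [-1.2961  2.3124  5.7175] [0.4451 0.3724 0.0047] 0.012795217187373874
24.55 [ 0.5219 -0.1872  0.0586] 100.79774785663847 w 0.012795010320302436 f [-1.8142  2.844   5.9979]
scene cup (array([ 0.5339, -0.0077]), 58) foot (array([ 0.5329, -0.0098]), 91)
  brass ztop 0.1833813348215716
  foot top z [0.0737 0.077  0.0799]
side cup (array([ 0.5346, -0.0072]), 186) foot (array([ 0.5354, -0.0088]), 142)
  brass ztop 0.1837080634864187
  foot top z [0.0742 0.0771 0.0795]
```

View pics/w15.png

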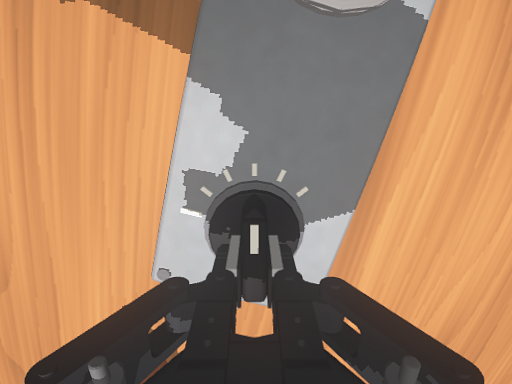

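View pics/a15scene.png

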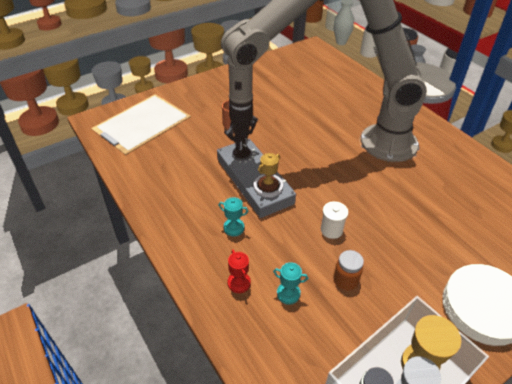

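View pics/a15c.png

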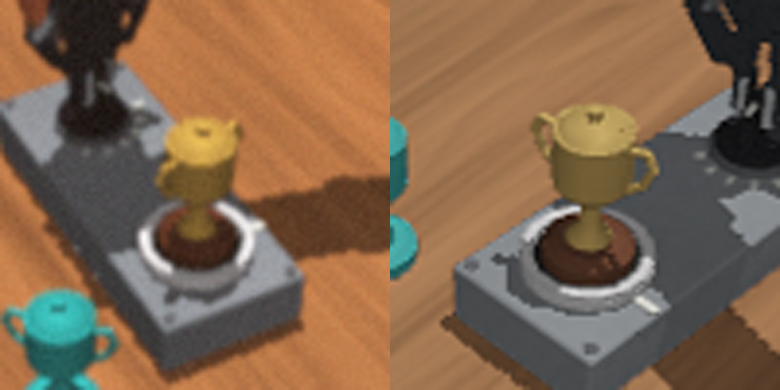

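The pointer is on the fourth scale mark at (254,170), the third click: 74.9°, torque about 0. The cup is upright and centred at about (0.534, -0.0075), and the bystanders are in place. Handing in.

```bash
python3 -c "
from bench import *
print(finish_job())"
```

```text
the job is handed in; nothing more can be done
None
```

The job is handed in at about 24.6 s of the 67 s allowed. `finish_job` gives no verdict, so the result below rests on my own checks. The brass trophy stands released in the turntable recess. I turned the knob clockwise to the first and second clicks, held each for over a second, then went on to the third, and I am still gripping the bar there.

**Last checks**
- **Knob:** the gripper turned 25.0°, 50.0° and 74.9°. The pointer was on the matching scale mark each time, and the moment on the wrist was near zero at each stop.
- **Grip:** 50 N commanded, with the opening holding at 12.8 mm on the bar. I have no direct reading of the finger force.
- **Trophy:** upright, about 1–2 mm from the measured seat centre, top at 183 mm (60 + 123). It stayed centred through all three quarter turns.
- **Other pieces:** the jar, the canister and the look-alikes look unmoved in the last scene picture. I only compared them by eye, and the mug is partly hidden behind the gripper there.

**What disagreed or went wrong**
- **Fingertip position:** the fingertips are really about 38–40 mm farther back from the reported TCP than the text says; the wrist depth and both fixed cameras agree on this. My first grip therefore closed only on the lid (40 mm opening). I opened, saw the cup had not moved, went lower and gripped it properly at 53 mm.
- **Knob grip height:** because of this, I gripped the bar at a height where the grasp point should be within 30 mm of `knob_grip`, whether the stated or the measured fingertip position is right. The pads hold only about the upper 16–18 mm of the bar.

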